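# Seat a medallion in its mounting cell and hold the bayonet collar home

## Robot

A 6-joint arm with a two-finger parallel gripper is mounted at the origin on a cart in front of the work surface, level with it; the furniture and walls round the work are solid. World frame = base frame: x ahead of the robot, y to its left, z up, the work surface at z = 0. Lengths are in m, angles in rad, forces in N, time in s.
With the tool pointing down it reaches from about 0.35 to 0.775 m from the base axis. Payload 7.3 kg.
Tool frame: the origin (TCP) lies at the centre of the arm's flange, where the gripper is bolted on; the fingertips stand 178 mm ahead of it and the grasp point (between the pads) lies 159 mm ahead of it; x points along the fingers, y is the direction in which the jaws open and shut, and the axes are right-handed (so a half turn about x gives the same grasp; the last joint's range is limited). The gripper opens to 92 mm and grips with 3 to 60 N. Pads are 19 mm wide; open, the fingers measure 130 mm over their backs; the gripper's body (75 mm by 190 mm) begins 47 mm behind the grasp point.
Start: joints at [-1.254, 0.342, 1.524, -0, 1.275, -0.146], TCP at [0.234, -0.47, 0.405] pointing down, gripper open.
Joint ranges: [-2.53, 2.53], [-0.77, 2.02], [0.04, 2.7], [-1, 4.14], [0.28, 2.66], [-3.11, 3.11]. Speed limits (rad/s): [2.57, 2.57, 3.14, 3.14, 3.14, 3.14].

## Interface

Orientations are given as [roll, pitch, yaw] about the fixed x, y, z axes, in that order (R = Rz(yaw) Ry(pitch) Rx(roll)).
In Python, from cell import readout, cams, workorder gives the robot as it stands.
- The arm moves only by the shell command python3 -m inch 'ROWS' [FORCE]. ROWS is text: rows parted by semicolons, each of 5 numbers parted by spaces: the shift along the world's x, y, z in mm, then the turn about the world's z in rad, then the opening, from 0 (shut) to 1 (fully open). A call has 1 to 8 rows; each row shifts and turns the commanded pose from where the row before left it; what a row does not reach is not made up. A row lasts 1/12 s, in which the tool goes at most 41.7 mm and 7.16 degrees, less where a joint would pass 70% of its speed; a pose out of reach is approached as far as the arm can. A call is refused whole if a number of a shift passes 41.7 or a number of a turn 0.125, either way. A call with a gripper value outside its range is refused whole. The fingers move at their own pace and stop on an object; FORCE is the grip in N (left out, the last holds). Time passes only in rows, so rows that do not move let the fingers close. It gives the time, the measured TCP pose, the force and the opening at its end, in the units of the state.
- readout.observe(): the state, without advancing time (a new reading comes with each control period).
- cams.read_camera(name): name is "scene" or "top" or "wrist"; returns a dict with "color" (384x512x3 uint8, red, green, blue), "fx", "fy", "cx", "cy" (pixels), "world_to_cam" (4x4, takes a point from world to camera coordinates); the wrist camera has in their place "T_tool_cam" (4x4, takes a point from camera to tool coordinates, whose origin is the TCP and whose axes are the tool frame's). Camera axes: x right, y down, z forward; pixel columns grow to the right and rows downward; lengths in m; the calibration is good to about 2 mm. A picture is of the moment at which its call begins: read the wrist's pose just before it. There is no depth.
- workorder.hand_in(): hands the job in, once; it reports no verdict.
The state is a dict: "time": time; "qpos": joint angles; "qvel": joint speeds; "joint_efforts": joint torques, N m; "tool_pos": TCP position; "tool_rot": TCP orientation; "contact_force": force on the tool from outside, world axes, zero at the start; "torque": the same for the moment, N m; "opening": finger opening in m.
Only numpy, scipy, OpenCV 4.12 (cv2) and the standard library are available. Lean on these libraries where they do the work, as an engineer would, in place of code of your own. Each camera call takes 0.05 s, during which the arm holds its last target.

## Task

Mount the small bronze medallion that lies alone on the table beside the mounting cell (not those on the side table): lay it in the cell's round pocket and press it down from above so that it sits level and you feel the sprung seat give. Then fit the dark knurled collar over the cell's barrel, turn it until its hidden keyways drop over the pins, push it fully home on the shoulder against the spring, and finish while still holding it pushed home, so that the locking screw can be run in; leave the other things on the table where they are.

Things in the scene. Friction and masses are not known exactly. Their poses are not given: they have to be found in the camera images.
- medallion: Plain bronze disc, 47 mm across, 10 mm thick (its rim is a straight cylinder 9 mm high), about 0.14 kg; starts lying flat on the table. Origin: centre of its underside; z up. The bronze discs on the side table at the right (y below -0.35) are others and stay there.
- cell: Mounting cell, fixed: dark steel plate 110x110x12 mm, on it a bright aluminium body 74 mm across up to a flat shoulder 28 mm above the table, then a barrel 54 mm across up to the rim at 48 mm. Origin: on the barrel's axis at table height; z up. All parts are concentric.
- cell_rim (a point): Centre of the barrel's chamfered rim, 48 mm above the table. Inside the rim is a round pocket 50 mm across; its floor, the sprung seat faced with grey felt, is 4 mm below the rim, so the seated medallion stands 6 mm out of it.
- cell_pin (a point): Tip of one of four brass pins, 5 mm thick, that stick out 3 mm from the barrel, 90 degrees apart (cell's +x, +y, -x, -y). Pin tops are 38 mm above the table: 10 mm below the rim, 10 mm above the shoulder.
- cell_shoulder (a point): Centre of the flat shoulder round the barrel, 28 mm above the table: the collar's underside rests on it when fully home (collar top then at 53.5 mm).
- collar: Dark knurled ring, 65 mm across, 25.5 mm tall, about 0.11 kg; starts on the table with its lipped side up. Origin: centre of its underside; z up; x points to a small screw hole in its side, which tells nothing of the keyways.
- collar_top (a point): Centre of the collar's top face, 25.5 mm above its underside. The top has an inward lip, 3 mm thick with a hole 40 mm across, whose underside (22.5 mm above the collar's) comes down on the medallion's edge.
- collar_bore (a point): Centre of the bore's chamfered lower mouth. Bore 56.4 mm across, 1 mm clear of the barrel all round. Hidden inside, not marked, are four keyways 90 degrees apart, 8 mm wide, 14 mm long from the lower edge, for the pins. Until they meet, the collar rests level on the pin tops (underside at 38 mm); turned either way under 2 to 6 N it drops within a quarter turn, catching over about 5 degrees.
- seat (a joint): How far the sprung seat is pressed down (m): 0 at rest, stop at 0.006. The spring pushes up with 4 N at 0 and 0.7 N more per mm, so the medallion's weight does not move it. A dropped collar stops on the medallion with about 3.5 mm to go; fully home the seat reads 0.0025 to 0.004, and a collar let go is pushed up again.
- wax_jar: open white jar, 52 mm across, 58 mm tall, a bystander behind the work. Origin: centre of its underside.
- masking_tape: roll of masking tape lying flat, 105 mm across, 25 mm tall, a bystander behind the work. Origin: centre of its underside.
- red_cap: red plastic cap, 34 mm across, 28 mm tall, a bystander at the right. Origin: centre of its underside.
- marker: black marker lying flat, 124 mm long, 20 mm thick, a bystander near the table's front edge. Origin: under its middle.
Things that resemble listed ones, but are neither listed nor needed, are in the scene too. What is shaped like the medallion but orange or red is not meant.

How it is judged:
By the outcome, as a careful person would: the job done as asked, in the order asked, and still so for the second after the job is handed in, while the arm keeps its last pose, push and grip.
It also fails if it takes over 64 s, if anything falls off the work surface, if the arm or the gripper's body presses on something with over 40 N, if the wrist force passes 120 N, or if a joint passes its speed limit or range.

## Working session

There is one attempt and no reset: what is moved stays moved. The work goes in short steps, Python scripts to look and compute and a shell command to move; the robot and the scene stay as the last step left them, time stands still between calls to the robot, and variables do not carry over. Pictures are saved under pics/ and viewed, and the job is handed in when it is done.

```bash
ls; mkdir -p pics; cat > h.py <<'E'
import numpy as np, cv2
from cell import readout, cams, workorder
from scipy.spatial.transform import Rotation as R
def snap(name,fn,crop=None,scale=1):
    s=readout.observe(); c=cams.read_camera(name)
    im=cv2.cvtColor(c['color'],cv2.COLOR_RGB2BGR)
    cv2.imwrite('pics/'+fn+'.png',im)
    K=np.array([[c['fx'],0,c['cx']],[0,c['fy'],c['cy']],[0,0,1]])
    if name=='wrist':
        T=np.eye(4);T[:3,:3]=R.from_euler('xyz',s['tool_rot']).as_matrix();T[:3,3]=s['tool_pos']
        W=np.linalg.inv(T@c['T_tool_cam'])
    else: W=c['world_to_cam']
    np.savez('pics/'+fn+'.npz',K=K,W=W)
    return im,K,np.array(W)
def load(fn):
    d=np.load('pics/'+fn+'.npz'); return cv2.imread('pics/'+fn+'.png'),d['K'],d['W']
def px2w(K,W,u,v,z):
    C=np.linalg.inv(W); d=C[:3,:3]@np.linalg.inv(K)@np.array([u,v,1.]); o=C[:3,3]
    return o+d*(z-o[2])/d[2]
def w2px(K,W,p):
    q=W[:3,:3]@np.array(p)+W[:3,3]; q=K@q; return q[:2]/q[2]
def circ(K,W,c,r,n=72):
    a=np.linspace(0,2*np.pi,n); return np.array([w2px(K,W,[c[0]+r*np.cos(t),c[1]+r*np.sin(t),c[2]]) for t in a])
E
python3 - <<'E'
from h import *
s=readout.observe(); print(s)
for n in('scene','top','wrist'):
    im,K,W=snap(n,n+'0'); print(n,K.tolist(),np.linalg.inv(W).round(3).tolist())
E
```

```text
pics
{'time': 0.0, 'qpos': array([-1.25399154e+00,  3.42717765e-01,  1.52502970e+00,  3.64534169e-05,
        1.27544904e+00, -1.46002757e-01]), 'qvel': array([-0.00028468,  0.00041699,  0.00183312,  0.00154465,  0.00105783,
       -0.00047485]), 'joint_efforts': array([ 1.97278525e-03, -4.31242919e+01, -2.44212663e+01,  7.19079142e-02,
        5.60267537e-02, -1.26455443e-04]), 'tool_pos': array([ 0.23436958, -0.46961941,  0.40404291]), 'tool_rot': array([-1.7385296 ,  1.5691921 ,  1.86585996]), 'contact_force': array([0.2531767 , 0.85000116, 0.22368908]), 'torque': array([-0.00646011,  0.03283976,  0.03268759]), 'opening': 0.09190098217154954}
scene [[386.3033004452837, 0.0, 260.92023966169876], [0.0, 386.3033004452837, 188.15867583246174], [0.0, 0.0, 1.0]] [[0.913, 0.193, -0.36, 0.917], [0.408, -0.418, 0.811, -0.813], [0.006, -0.888, -0.461, 0.543], [0.0, 0.0, 0.0, 1.0]]
top [[447.74267968141663, 0.0, 258.53729454651915], [0.0, 447.74267968141663, 199.10144503838228], [0.0, 0.0, 1.0]] [[-0.016, -0.998, 0.056, 0.464], [-1.0, 0.016, -0.004, -0.01], [0.003, -0.056, -0.998, 1.086], [0.0, 0.0, 0.0, 1.0]]
wrist [[315.57361281707153, 0.0, 254.02072700882508], [0.0, 315.57361281707153, 194.0987516510199], [0.0, 0.0, 1.0]] [[0.446, -0.855, -0.265, 0.304], [-0.895, -0.427, -0.13, -0.434], [-0.001, 0.295, -0.956, 0.384], [0.0, 0.0, 0.0, 1.0]]
```

View pics/top0.png

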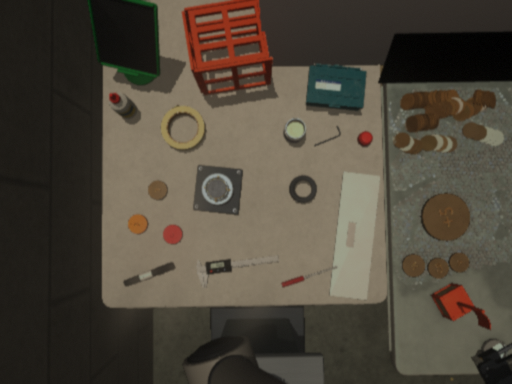

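View pics/scene0.png

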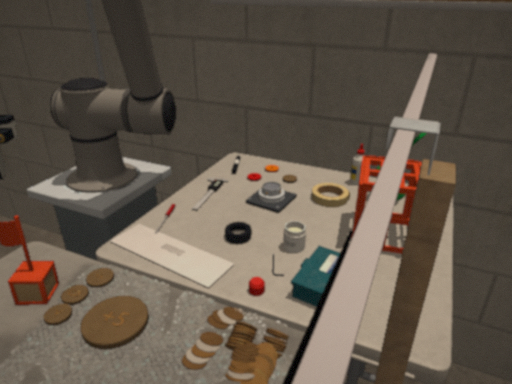

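View pics/wrist0.png

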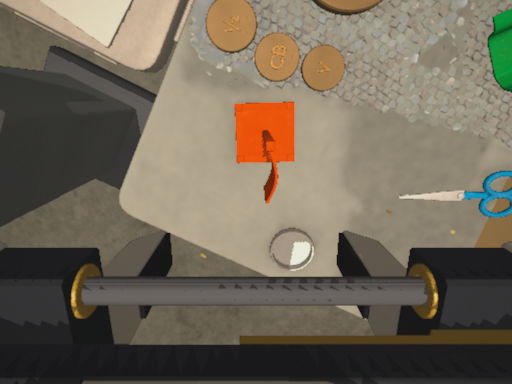

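Top view: medallion at (158,190), orange and red decoys at (138,224) and (173,234), cell at (217,190), collar at (303,189). I'll turn these into positions.

```bash
python3 - <<'E'
from h import *
im,K,W=load('top0')
for n,u,v,z in(('med',158,190,.01),('cell',217,189,.048),('collar',303,189,.0255),('jar',295,130,.058),('tape',183,128,.025),('cap',365,138,.028),('rackbase',200,90,0),('caliper',215,267,.01)):
    print(n,px2w(K,W,u,v,z).round(4))
c=im[140:250,120:340]
cv2.imwrite('pics/t0c.png',cv2.resize(c,None,fx=3.6,fy=3.6,interpolation=cv2.INTER_CUBIC))
E
```

```text
med [0.5504 0.2272 0.01  ]
cell [0.5475 0.0817 0.048 ]
collar [ 0.546  -0.1206  0.0255]
jar [ 0.6811 -0.1016  0.058 ]
tape [0.6971 0.1635 0.025 ]
cap [ 0.6655 -0.271   0.028 ]
rackbase [0.7965 0.1251 0.    ]
caliper [0.3639 0.092  0.01  ]
```

View pics/t0c.png

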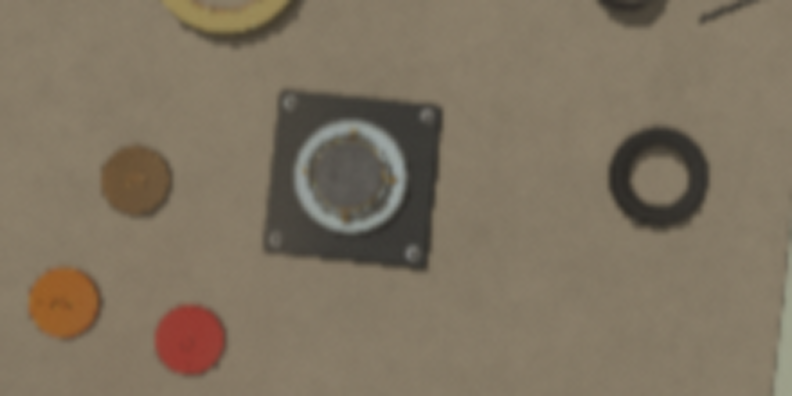

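```bash
python3 - <<'E'
from h import *
s=readout.observe(); M=R.from_euler('xyz',s['tool_rot']).as_matrix(); print(M.round(3))
c=cams.read_camera('wrist'); print(np.array(c['T_tool_cam']).round(3))
im,K,W=load('top0')
for n,u,v,z in(('orange',138,224,.01),('red',173,234,.01),):
    print(n,px2w(K,W,u,v,z).round(4))
E
```

```text
[[-0.     0.446 -0.895]
 [ 0.001 -0.895 -0.446]
 [-1.    -0.001 -0.   ]]
[[ 0.    -0.295  0.955  0.02 ]
 [ 1.    -0.    -0.    -0.   ]
 [ 0.     0.955  0.295 -0.079]
 [ 0.     0.     0.     1.   ]]
orange [0.4694 0.2754 0.01  ]
red [0.4441 0.1917 0.01  ]
```

```bash
python3 -m inch '18 36.5 -1.5 -0.027 1;18 36.5 -1.5 -0.027 1;18 36.5 -1.5 -0.027 1;18 36.5 -1.5 -0.027 1;18 36.5 -1.5 -0.027 1;18 36.5 -1.5 -0.027 1;18 36.5 -1.5 -0.027 1;18 36.5 -1.5 -0.027 1' 30; python3 -m inch '18 36.5 -1.5 -0.027 1;18 36.5 -1.5 -0.027 1;18 36.5 -1.5 -0.027 1;18 36.5 -1.5 -0.027 1;18 36.5 -1.5 -0.027 1;18 36.5 -1.5 -0.027 1;18 36.5 -1.5 -0.027 1;18 36.5 -1.5 -0.027 1'; python3 -m inch '16 30 0 -0.03 1;0 0 0 0 1;0 0 0 0 1'
python3 - <<'E'
from h import *
snap('wrist','w1'); s=readout.observe(); print(s['time'],s['tool_pos'],R.from_euler('xyz',s['tool_rot']).as_matrix().round(4).tolist(),s['contact_force'],s['qpos'].round(2))
E
```

```text
time: 0.87
tool_pos: [0.3787, -0.1759, 0.3928]
tool_rot: [2.15, 1.57, -0.747]
contact_force: [-0.1, -0.5, -0.0]
opening: 0.0919
time: 1.53
tool_pos: [0.5228, 0.1164, 0.3806]
tool_rot: [0.974, 1.571, -2.138]
contact_force: [0.4, -0.1, 0.5]
opening: 0.0919
time: 1.78
tool_pos: [0.5386, 0.1458, 0.3799]
tool_rot: [0.326, 1.569, -2.811]
contact_force: [0.2, 0.1, -0.4]
opening: 0.0918
1.8333 [0.53820308 0.14458379 0.38009505] [[-0.0015, 0.0026, -1.0], [-0.0007, -1.0, -0.0026], [-1.0, 0.0007, 0.0015]] [-0.19728906 -0.50403379  0.9137817 ] [ 0.13  0.42  1.47 -0.    1.25  1.69]
```

View pics/w1.png

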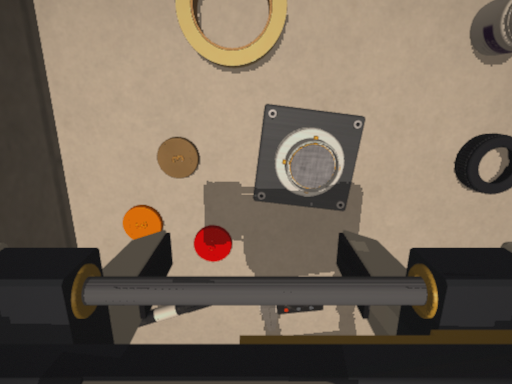

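Wrist view: bronze medallion at about (178,157), cell at about (312,166), part of collar at (492,165). I'll rectify to the relevant heights and fit circles.

```bash
cat >> h.py <<'E'
def rect(im,K,W,c,z,half=.05,s=5000):
    # world-plane picture: columns = -y, rows = -x (s px per m)
    n=int(2*half*s)
    j,i=np.meshgrid(np.arange(n),np.arange(n))
    X=c[0]+half-i/s; Y=c[1]+half-j/s
    P=np.stack([X,Y,np.full_like(X,z)],-1)@W[:3,:3].T+W[:3,3]; q=P@K.T
    return cv2.remap(im,(q[...,0]/q[...,2]).astype(np.float32),(q[...,1]/q[...,2]).astype(np.float32),cv2.INTER_CUBIC)
def r2w(c,j,i,half=.05,s=5000): return c[0]+half-i/s,c[1]+half-j/s
E
python3 - <<'E'
from h import *
for f in('w1','top0'):
    im,K,W=load(f)
    c=(.55,.227)
    a=rect(im,K,W,c,.009); cc=(.547,.082); b=rect(im,K,W,cc,.048)
    hsv=cv2.cvtColor(a,cv2.COLOR_BGR2HSV)
    cv2.imwrite('pics/r_%s.png'%f,np.hstack([a,b])[:, :800] if False else cv2.resize(np.hstack([a,b]),(800,400)))
    m=(hsv[...,1]>(115 if f=='w1' else 90)).astype(np.uint8)
    n,l,st,ce=cv2.connectedComponentsWithStats(m)
    k=1+st[1:,4].argmax(); 
    cn=max(cv2.findContours((l==k).astype(np.uint8),0,1)[0],key=len)
    h=cv2.convexHull(cn); (x,y),r=cv2.minEnclosingCircle(h); e=cv2.fitEllipse(h)
    print(f,'med',np.round(r2w(c,x,y),4),r/5,np.round(r2w(c,*e[0]),4),np.array(e[1])/5)
E
```

```text
w1 med [0.5511 0.231 ] 23.280392456054688 [0.5511 0.231 ] [45.32825623 46.43167725]
top0 med [0.5515 0.2295] 23.2748291015625 [0.5513 0.2293] [45.53275146 46.08826599]
```

View pics/r_w1.png

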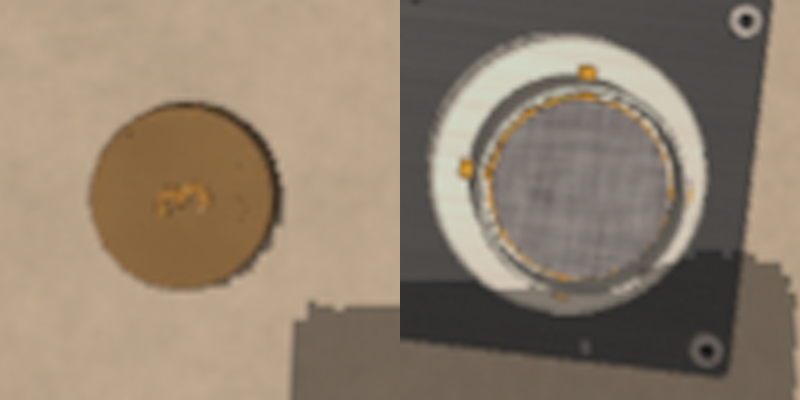

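```bash
python3 -m inch '3.2 21.5 -32.5 0 1;3.2 21.5 -32.5 0 1;3.2 21.5 -32.5 0 1;3.2 21.5 -32.5 0 1;0 0 0 0 1;0 0 0 0 1;0 0 0 0 1'
python3 - <<'E'
from h import *
im,K,W=snap('wrist','w2'); s=readout.observe(); print(s['time'],s['tool_pos'])
c=(.55,.23); a=rect(im,K,W,c,.009); cv2.imwrite('pics/w2r.png',a)
hsv=cv2.cvtColor(a,cv2.COLOR_BGR2HSV); m=(hsv[...,1]>115).astype(np.uint8)
n,l,st,ce=cv2.connectedComponentsWithStats(m); k=1+st[1:,4].argmax()
cn=max(cv2.findContours((l==k).astype(np.uint8),0,1)[0],key=len); e=cv2.fitEllipse(cv2.convexHull(cn)); print(np.round(r2w(c,*e[0]),4),np.array(e[1])/5)
E
```

```text
time: 2.42
tool_pos: [0.5516, 0.2289, 0.252]
tool_rot: [2.963, 1.57, -0.178]
contact_force: [0.4, -0.4, 0.1]
opening: 0.092
2.4667 [0.55182268 0.22887396 0.25277612]
[0.5516 0.2318] [45.36814575 46.6305542 ]
```

View pics/w2.png

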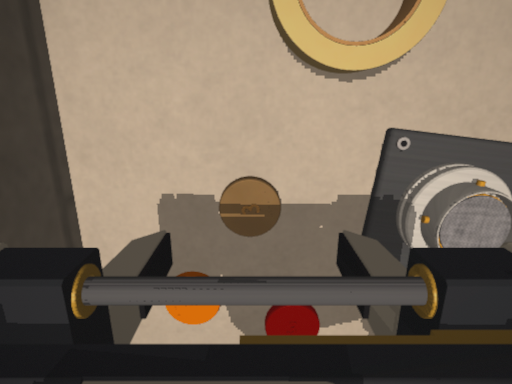

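```bash
python3 -m inch '0 1.5 -25 0 1;0 1 -25 0 1;0 0 -12 0 1;0 0 -7 0 1;0 0 0 0 1;0 0 0 0 1'
python3 - <<'E'
from h import *
im,K,W=snap('wrist','w3'); s=readout.observe(); print(s['time'],s['tool_pos'])
E
```

```text
time: 2.97
tool_pos: [0.5518, 0.2324, 0.183]
tool_rot: [-2.975, 1.569, 0.167]
contact_force: [0.2, 0.9, 0.5]
opening: 0.0919
3.0167 [0.55184699 0.23256684 0.18324344]
```

View pics/w3.png

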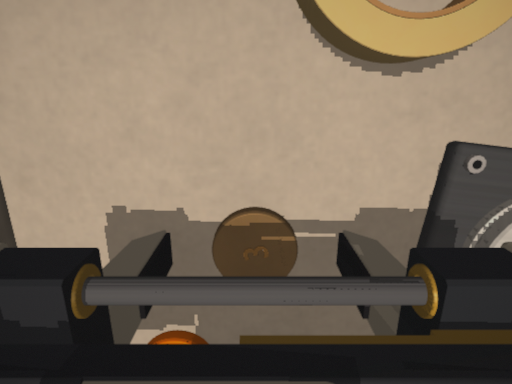

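```bash
python3 - <<'E'
from h import *
im,K,W=load('w3')
for x in(.5498,.5518,.5538):
    p=circ(K,W,(x,.2326,.009),.0235); print(x,p.min(0),p.max(0))
cv2.polylines(im,[circ(K,W,(.5518,.2326,.009),.0235).astype(int)],True,(0,255,0)); cv2.imwrite('pics/w3o.png',im[180:320,150:370].repeat(3,0).repeat(3,1))
E
python3 -m inch '0 0 0 0 0.7;0 0 0 0 0.55;0 0 0 0 0.4;0 0 0 0 0.4;0 0 0 0 0.4;0 0 0 0 0.4;0 0 0 0 0.4;0 0 0 0 0.4' 25
```

```text
0.5498 [209.50380787 212.28147513] [296.55081116 290.76720514]
0.5518 [209.34950472 208.64523873] [296.69819765 287.67537431]
0.5538 [209.19412835 204.9827062 ] [296.8466094  284.56293457]
time: 3.68
tool_pos: [0.5512, 0.2328, 0.1817]
tool_rot: [0.75, 1.571, -2.39]
contact_force: [-0.7, -0.3, 0.4]
opening: 0.0454
```

View pics/w3o.png

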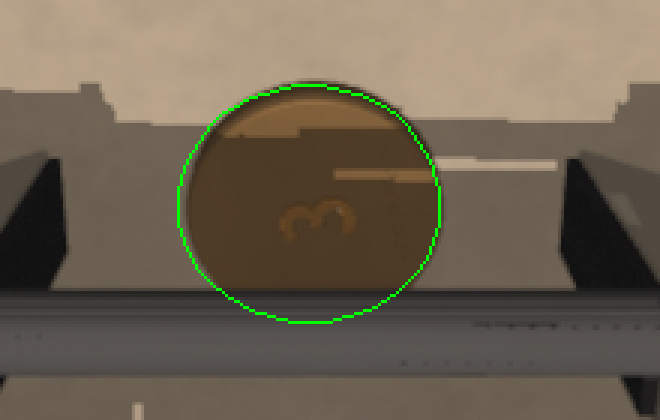

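```bash
python3 -m inch '0 0 20 0 0.4;0 0 30 0 0.4;0 0 30 0 0.4;0 0 0 0 0.4;0 0 0 0 0.4'
python3 - <<'E'
from h import *
im,K,W=snap('wrist','w4'); 
for i in range(1): s=readout.observe(); print(s['time'],s['tool_pos'],s['contact_force'],s['opening'])
E
```

```text
time: 4.1
tool_pos: [0.5515, 0.2329, 0.2633]
tool_rot: [-2.891, 1.567, 0.252]
contact_force: [0.1, 0.4, -1.7]
opening: 0.0458
4.15 [0.55098138 0.23269043 0.26167281] [ 0.45806586 -0.04442558 -1.46083049] 0.04599692851807547
```

View pics/w4.png

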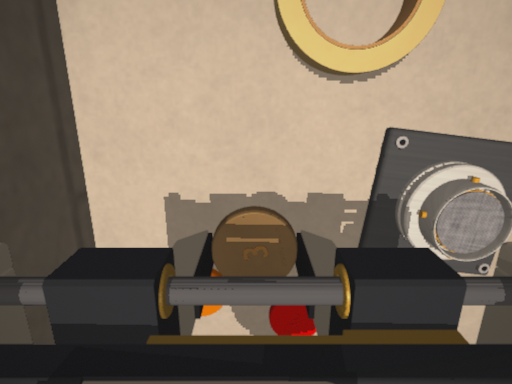

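```bash
python3 -m inch '0 -36 0 0 0.4;0 -36 0 0 0.4;0 -36 0 0 0.4;0 -36 0 0 0.4;0 0 0 0 0.4;0 0 0 0 0.4;0 0 0 0 0.4'
python3 - <<'E'
from h import *
im,K,W=snap('wrist','w5'); 
s=readout.observe(); print(s['time'],s['tool_pos'],s['contact_force'],s['opening'])
cv2.imwrite('pics/w5c.png',cv2.resize(im[130:300,150:360],None,fx=3.5,fy=3.5,interpolation=cv2.INTER_CUBIC))
E
```

```text
time: 4.73
tool_pos: [0.5509, 0.0889, 0.2605]
tool_rot: [-0.104, 1.568, 3.037]
contact_force: [0.1, -0.5, -1.9]
opening: 0.0464
4.7833 [0.55093465 0.08947949 0.26074783] [ 0.4228375   0.24767793 -0.49387881] 0.04599617102113333
```

View pics/w5c.png

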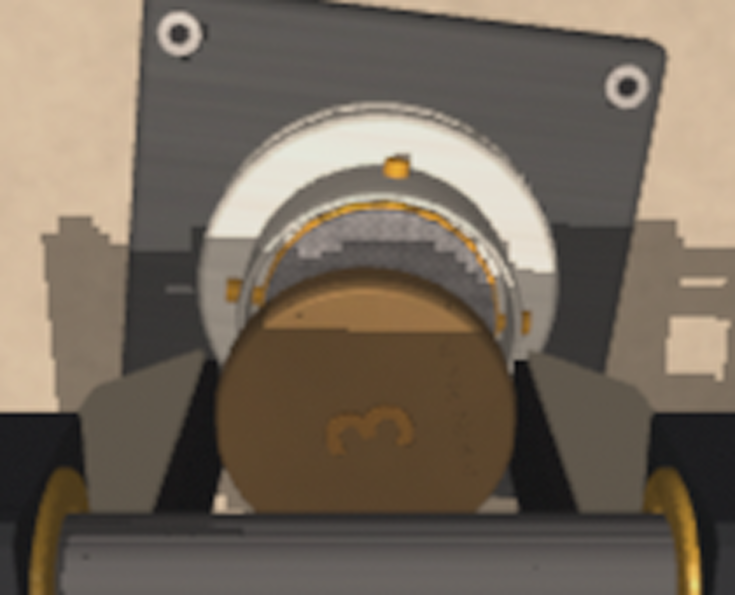

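```bash
python3 - <<'E'
from h import *
im,K,W=load('w5'); x0,y0,s=150,130,3.5
b=cv2.resize(im[130:300,150:360],None,fx=s,fy=s,interpolation=cv2.INTER_CUBIC)
def dr(c,r,col):
    p=(circ(K,W,c,r)-[x0,y0]+.5)*s; cv2.polylines(b,[p.astype(int)],True,col)
cx,cy=.5495,.0865
dr((cx,cy,.048),.027,(0,255,0)); dr((cx,cy,.028),.037,(0,255,0)); dr((cx,cy,.028),.027,(255,255,0))
dr((.551,.0895,.0866),.0235,(0,0,255)); cv2.imwrite('pics/w5o.png',b)
E
```

```text
(no output)
```

View pics/w5o.png

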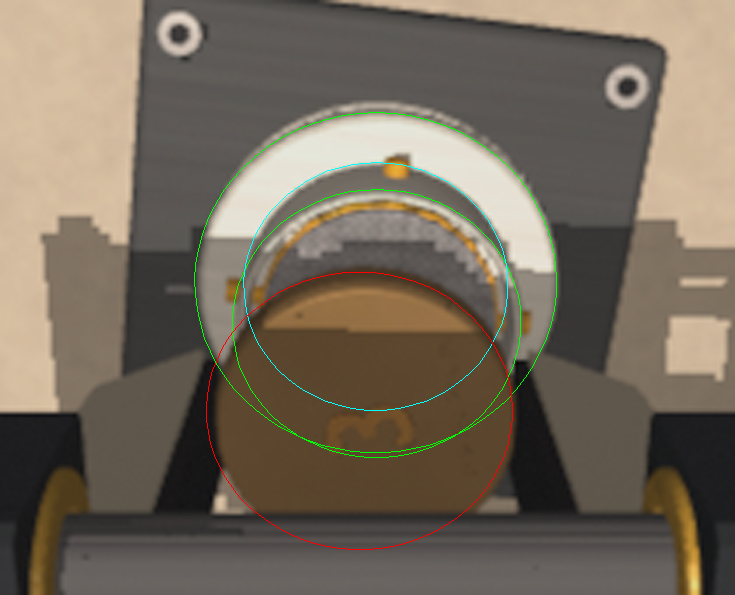

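```bash
python3 -m inch '-2.3 -3 -10 0 0.4;0 0 -10 0 0.4;0 0 -3 0 0.4;0 0 0 0 0.4;0 0 0 0 0.4'
python3 - <<'E'
from h import *
im,K,W=snap('wrist','w6'); 
s=readout.observe(); print(s['time'],s['tool_pos'],s['contact_force'],s['opening'])
x0,y0,s=150,130,3.5
b=cv2.resize(im[130:300,150:360],None,fx=s,fy=s,interpolation=cv2.INTER_CUBIC)
cv2.imwrite('pics/w6c.png',b)
E
```

```text
time: 5.2
tool_pos: [0.5489, 0.0864, 0.2384]
tool_rot: [0.064, 1.57, -3.076]
contact_force: [-0.6, -0.6, -1.2]
opening: 0.0457
5.25 [0.54904782 0.0862427  0.23877338] [ 0.24951648  0.74885381 -1.20035685] 0.045740759623654766
```

View pics/w6c.png

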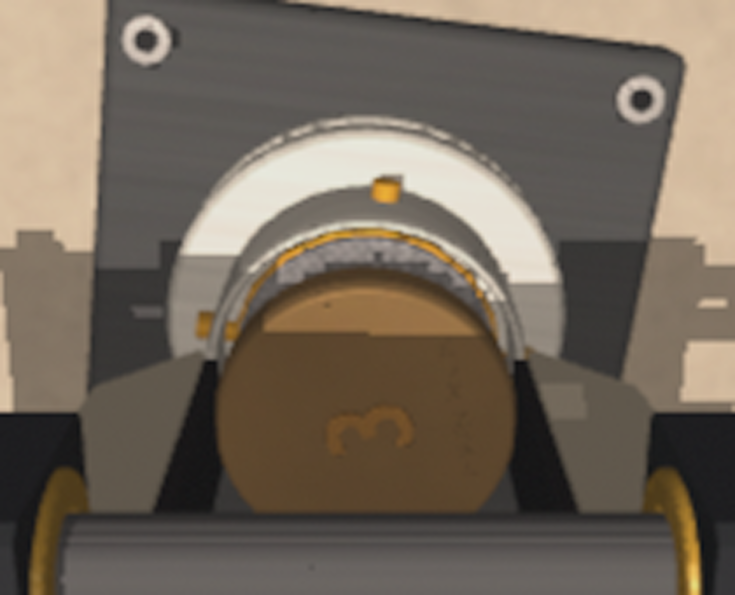

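```bash
python3 - <<'E'
from h import *
im,K,W=load('w6'); x0,y0,s=150,130,3.5
b=cv2.resize(im[130:300,150:360],None,fx=s,fy=s,interpolation=cv2.INTER_CUBIC)
def dr(c,r,col):
    p=(circ(K,W,c,r)-[x0,y0]+.5)*s; cv2.polylines(b,[p.astype(int)],True,col); return p.min(0).round(1)
for x in (.548,.549,.550):
    print(x,'rim',dr((x,.0858,.048),.027,(0,255,0)),'sh',dr((x,.0858,.028),.037,(0,255,0)),'barrelfoot',dr((x,.0858,.028),.027,(0,255,0)),'disc',dr((x,.0858,.0552+.009),.0235,(0,0,255)),'discbot',dr((x,.0858,.0552+.0005),.0235,(255,0,255)))
cv2.imwrite('pics/w6o.png',b)
g=cv2.resize(im[180:225,200:310],None,fx=7,fy=7,interpolation=cv2.INTER_NEAREST); cv2.imwrite('pics/w6z.png',g)
E
```

```text
0.548 rim [206.4 225. ] sh [167.2 137. ] barrelfoot [221.4 191.9] disc [214.7 279.9] discbot [221.6 261.2]
0.549 rim [206.2 219.1] sh [166.9 131.4] barrelfoot [221.2 186.5] disc [214.4 273.6] discbot [221.3 255.1]
0.55 rim [205.9 213.1] sh [166.7 125.8] barrelfoot [221.  181.1] disc [214.2 267.2] discbot [221.1 249. ]
```

View pics/w6o.png

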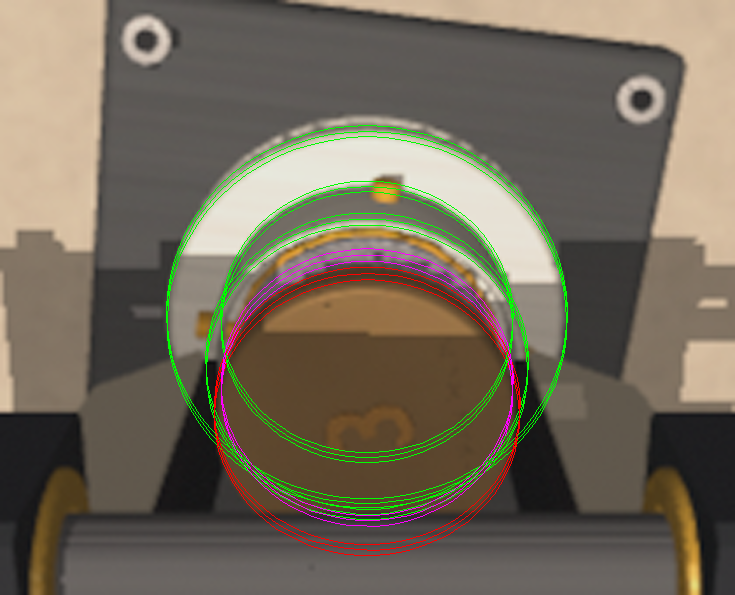

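View pics/w6z.png

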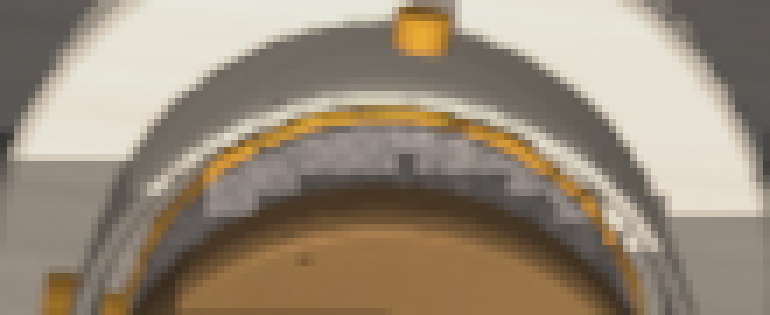

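```bash
python3 -m inch '1.9 0 -2 0 0.4;0 0 0 0 0.4;0 0 0 0 0.4'
python3 - <<'E'
from h import *
im,K,W=snap('wrist','w7'); 
s=readout.observe(); print(s['time'],s['tool_pos'],s['contact_force'],s['opening'])
g=cv2.resize(im[180:250,195:315],None,fx=6.5,fy=6.5,interpolation=cv2.INTER_NEAREST); cv2.imwrite('pics/w7z.png',g)
E
```

```text
time: 5.5
tool_pos: [0.551, 0.0858, 0.2369]
tool_rot: [2.94, 1.57, -0.201]
contact_force: [-0.3, 0.5, -0.5]
opening: 0.0461
5.55 [0.55091227 0.08572635 0.23689517] [-0.48821434 -0.56037324 -1.84216587] 0.0461035389266944
```

View pics/w7z.png

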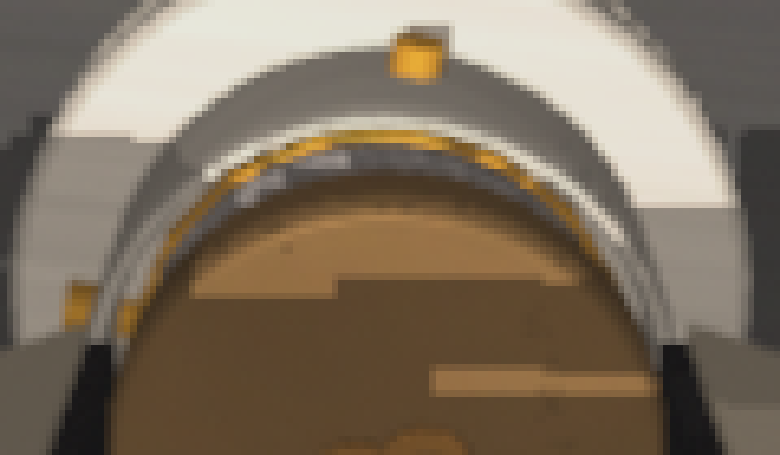

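```bash
python3 -m inch '0.2 -0.2 -3 0 0.4;0 0 -3 0 0.4;0 0 0 0 0.4'; python3 -m inch '0 0 -1.5 0 0.4;0 0 0 0 0.4;0 0 0 0 0.4'
python3 - <<'E'
from h import *
im,K,W=snap('wrist','w8'); 
s=readout.observe(); print(s['time'],s['tool_pos'],s['contact_force'],s['opening'])
g=cv2.resize(im[180:250,195:315],None,fx=6.5,fy=6.5,interpolation=cv2.INTER_NEAREST); cv2.imwrite('pics/w8z.png',g)
E
```

```text
time: 5.8
tool_pos: [0.5508, 0.0855, 0.2301]
tool_rot: [0.096, 1.57, -3.045]
contact_force: [0.3, -0.3, -1.3]
opening: 0.0456
time: 6.05
tool_pos: [0.551, 0.0855, 0.2291]
tool_rot: [0.539, 1.571, -2.602]
contact_force: [-0.2, -0.6, -1.0]
opening: 0.0458
6.1 [0.55103766 0.08553024 0.22924673] [ 0.04601728 -0.48363963 -1.4551462 ] 0.04614156436231471
```

View pics/w8z.png

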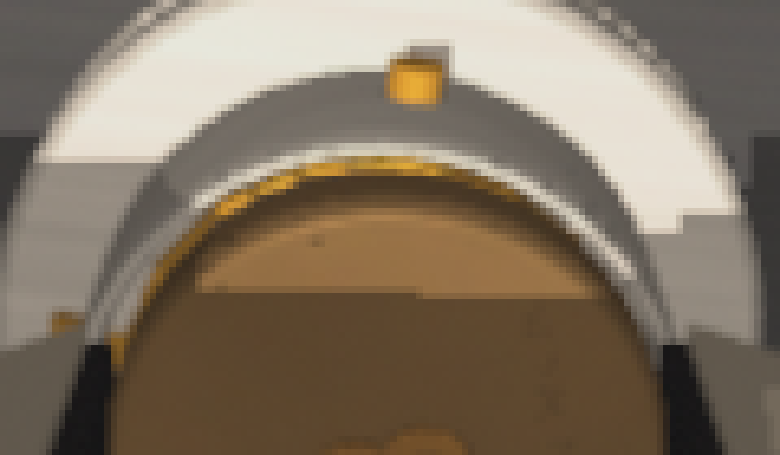

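```bash
python3 -m inch '0 0.3 -1.2 0 0.4;0 0 0 0 0.4;0 0 0 0 0.4'; python3 -m inch '0 0 0 0 0.56;0 0 0 0 0.6;0 0 0 0 0.65;0 0 0 0 0.65'
python3 - <<'E'
from h import *
im,K,W=snap('wrist','w9'); 
s=readout.observe(); print(s['time'],s['tool_pos'],s['contact_force'],s['opening'])
g=cv2.resize(im[180:250,195:315],None,fx=6.5,fy=6.5,interpolation=cv2.INTER_NEAREST); cv2.imwrite('pics/w9z.png',g)
E
```

```text
time: 6.35
tool_pos: [0.551, 0.0858, 0.228]
tool_rot: [0.761, 1.571, -2.38]
contact_force: [-0.4, -0.5, 0.2]
opening: 0.0457
time: 6.68
tool_pos: [0.5511, 0.0858, 0.2282]
tool_rot: [2.865, 1.57, -0.276]
contact_force: [-0.1, -0.7, -0.2]
opening: 0.0594
6.7333 [0.55106545 0.08582557 0.22815485] [ 0.09949054  0.23806617 -0.2011066 ] 0.05930294501811333
```

View pics/w9z.png

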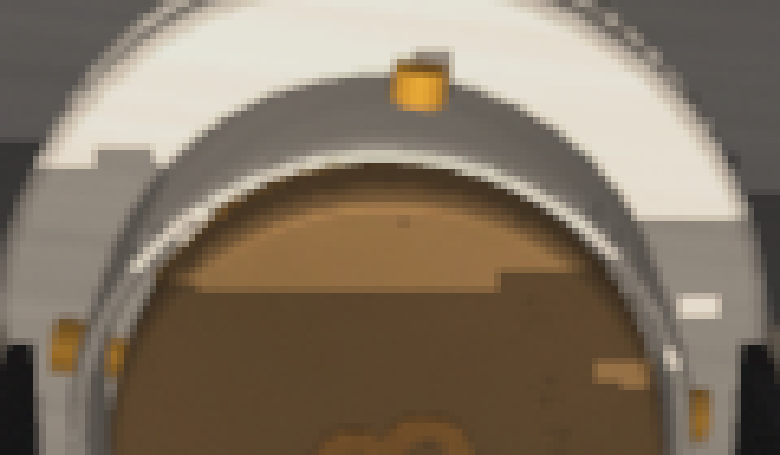

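```bash
python3 -m inch '0 0 15 0 0.7;-1.5 0 20 0 0.3;0 0 10 0 0;0 0 0 0 0;0 0 0 0 0;0 0 0 0 0;0 0 0 0 0;0 0 0 0 0' 30
python3 - <<'E'
from h import *
im,K,W=snap('wrist','w10'); 
s=readout.observe(); print(s['time'],s['tool_pos'],s['contact_force'],s['opening'])
cv2.imwrite('pics/w10c.png',cv2.resize(im[130:320,130:380],None,fx=3,fy=3,interpolation=cv2.INTER_CUBIC))
E
```

```text
time: 7.4
tool_pos: [0.5493, 0.0858, 0.2721]
tool_rot: [0.075, 1.569, -3.066]
contact_force: [-0.4, 0.3, -0.5]
opening: 0.0224
7.45 [0.5493686  0.08582732 0.27222999] [ 0.59934438 -0.71149217 -0.62963442] 0.017946108503509233
```

View pics/w10c.png

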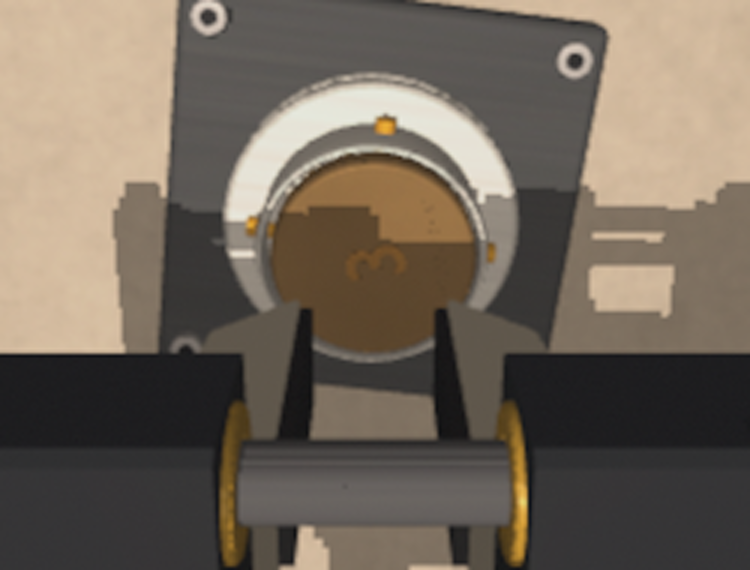

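The medallion sits concentric in the pocket. Next I press it with closed fingers.

```bash
python3 -m inch '0 0 -15 0 0;0 0 -12 0 0;0 0 -8 0 0;0 0 0 0 0;0 0 0 0 0'; python3 -m inch '0 0 -2 0 0;0 0 -2 0 0;0 0 0 0 0'; python3 -m inch '0 0 -1.5 0 0;0 0 0 0 0;0 0 0 0 0'
```

```text
time: 7.87
tool_pos: [0.5495, 0.0858, 0.2376]
tool_rot: [0.107, 1.57, -3.034]
contact_force: [-0.3, 0.4, -0.3]
opening: 0.0004
time: 8.12
tool_pos: [0.5495, 0.0858, 0.2342]
tool_rot: [2.822, 1.57, -0.319]
contact_force: [0.3, -0.1, -0.3]
opening: 0.0002
time: 8.37
tool_pos: [0.5495, 0.0858, 0.2327]
tool_rot: [2.504, 1.571, -0.637]
contact_force: [-0.2, 0.4, 0.7]
opening: 0.0004
```

```bash
for i in 1; do python3 -m inch '0 0 -1 0 0;0 0 0 0 0;0 0 0 0 0'; python3 -m inch '0 0 -1 0 0;0 0 0 0 0;0 0 0 0 0';python3 -m inch '0 0 -1 0 0;0 0 0 0 0;0 0 0 0 0'; python3 -m inch '0 0 -1 0 0;0 0 0 0 0;0 0 0 0 0'; done
```

```text
time: 8.62
tool_pos: [0.5496, 0.0858, 0.2318]
tool_rot: [2.975, 1.57, -0.166]
contact_force: [-0.1, 0.6, 2.2]
opening: 0.0005
time: 8.87
tool_pos: [0.5496, 0.0858, 0.2308]
tool_rot: [3.016, 1.57, -0.124]
contact_force: [-0.1, 0.7, 2.9]
opening: 0.0004
time: 9.12
tool_pos: [0.5496, 0.0858, 0.2297]
tool_rot: [2.979, 1.57, -0.162]
contact_force: [0.3, -0.9, 4.3]
opening: 0.0004
time: 9.37
tool_pos: [0.5496, 0.0858, 0.2286]
tool_rot: [2.975, 1.57, -0.166]
contact_force: [-0.5, 0.2, 4.8]
opening: 0.0003
```

```bash
python3 -m inch '0 0 -1 0 0;0 0 0 0 0;0 0 0 0 0';python3 -m inch '0 0 -1 0 0;0 0 0 0 0;0 0 0 0 0'; python3 -m inch '0 0 -1 0 0;0 0 0 0 0;0 0 0 0 0'; python3 - <<'E'
from h import *
im,K,W=snap('wrist','w11')
cv2.imwrite('pics/w11c.png',cv2.resize(im[130:320,130:380],None,fx=3,fy=3,interpolation=cv2.INTER_CUBIC))
E
```

```text
time: 9.62
tool_pos: [0.5496, 0.0859, 0.2277]
tool_rot: [2.954, 1.57, -0.187]
contact_force: [0.6, -0.8, 5.3]
opening: 0.0007
time: 9.87
tool_pos: [0.5496, 0.0858, 0.2268]
tool_rot: [2.955, 1.57, -0.186]
contact_force: [-0.0, -0.5, 6.5]
opening: 0.0003
time: 10.12
tool_pos: [0.5496, 0.0858, 0.2259]
tool_rot: [3.013, 1.57, -0.128]
contact_force: [-0.6, 0.3, 5.9]
opening: 0.0002
```

View pics/w11c.png

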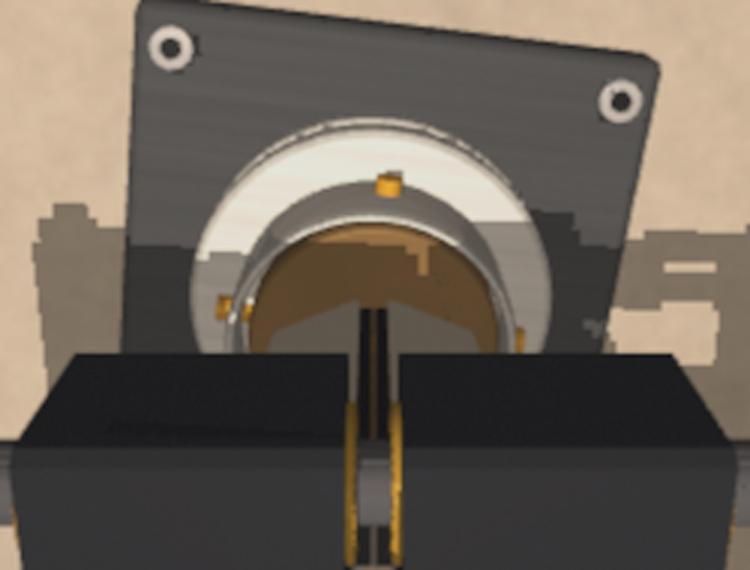

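The force rose at about 0.7 N/mm beyond 4 N, so the seat gave. I lift and check that the medallion is level.

```bash
python3 -m inch '0 0 5 0 0;0 0 10 0 0;0 0 30 0 0.5;0 0 30 0 1;0 0 0 0 1;0 0 0 0 1'; python3 - <<'E'
from h import *
im,K,W=snap('wrist','w12'); print(readout.observe()['tool_pos'])
cv2.imwrite('pics/w12c.png',cv2.resize(im[110:270,150:370],None,fx=3.5,fy=3.5,interpolation=cv2.INTER_CUBIC))
c=(.549,.086)
cv2.imwrite('pics/w12r.png',rect(im,K,W,c,.048,half=.045,s=7000))
cv2.imwrite('pics/w12f.png',im)
E
```

```text
time: 10.67
tool_pos: [0.5496, 0.0859, 0.3023]
tool_rot: [3.114, 1.568, -0.027]
contact_force: [-0.2, -0.8, 0.2]
opening: 0.0222
[0.54916491 0.0858352  0.3008721 ]
```

View pics/w12c.png

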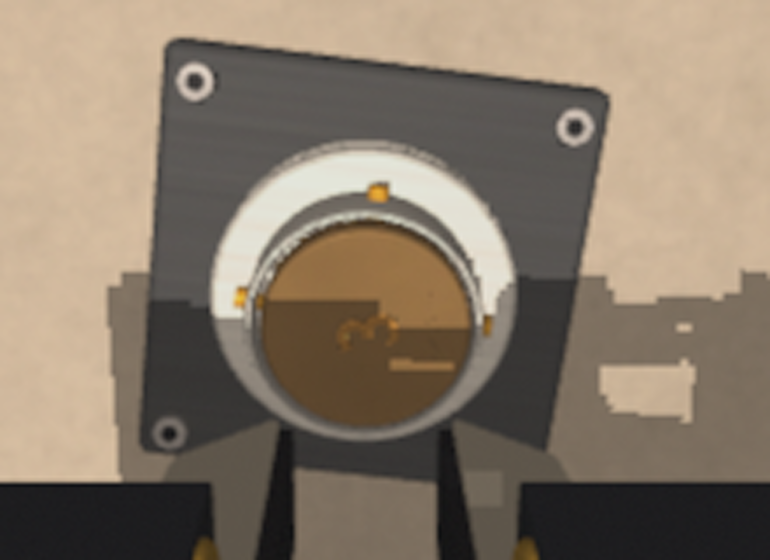

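View pics/w12r.png

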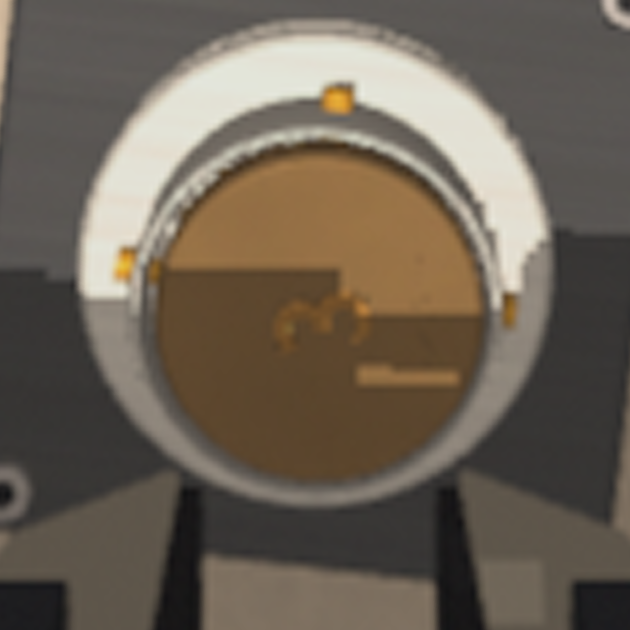

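```bash
python3 -m inch '-0.5 -34.3 -5 0 1;-0.5 -34.3 -5 0 1;-0.5 -34.3 -5 0 1;-0.5 -34.3 -5 0 1;-0.5 -34.3 -5 0 1;-0.5 -34.3 -5 0 1;0 0 0 0 1;0 0 0 0 1'; python3 - <<'E'
from h import *
im,K,W=snap('wrist','w13'); print(readout.observe()['tool_pos'])
c=(.546,-.1206)
cv2.imwrite('pics/w13r.png',rect(im,K,W,c,.0255,half=.045,s=7000))
E
```

```text
time: 11.38
tool_pos: [0.5457, -0.1215, 0.2687]
tool_rot: [-0.351, 1.567, 2.788]
contact_force: [0.1, -0.2, -0.3]
opening: 0.0797
[ 0.54591532 -0.12021717  0.26914342]
```

View pics/w13r.png

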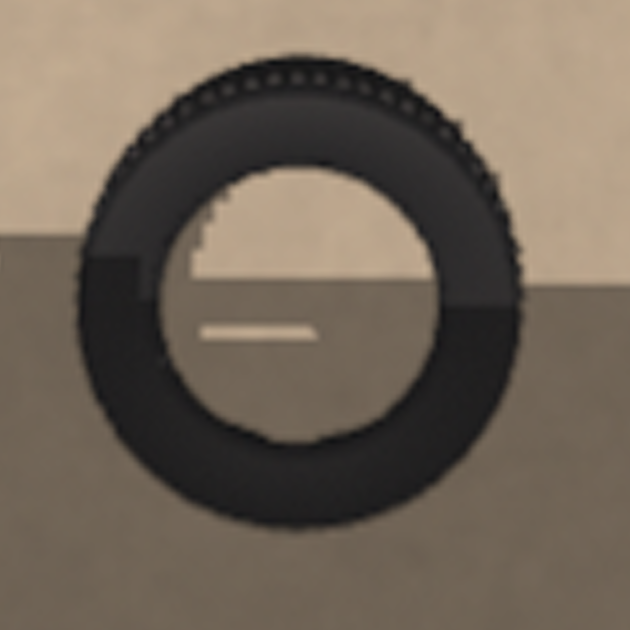

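View pics/w13.png

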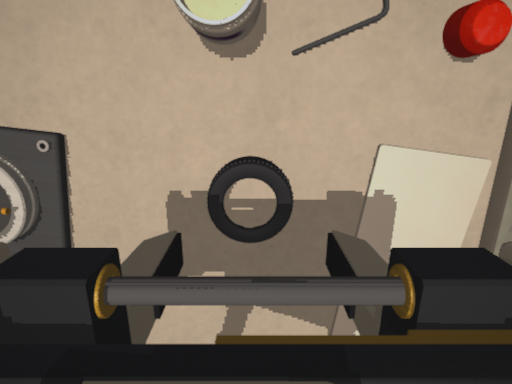

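```bash
python3 -m inch '0.6 1 -25 0 1;0.6 1 -30 0 1;0 0 -20 0 1;0 0 -10 0 1;0 0 0 0 1;0 0 0 0 1'; python3 - <<'E'
from h import *
im,K,W=snap('wrist','w14'); print(readout.observe()['tool_pos'])
E
```

```text
time: 11.93
tool_pos: [0.5479, -0.1171, 0.1857]
tool_rot: [-0.355, 1.57, 2.789]
contact_force: [0.5, 0.2, -0.4]
opening: 0.092
[ 0.548212   -0.11744607  0.18646543]
```

View pics/w14.png

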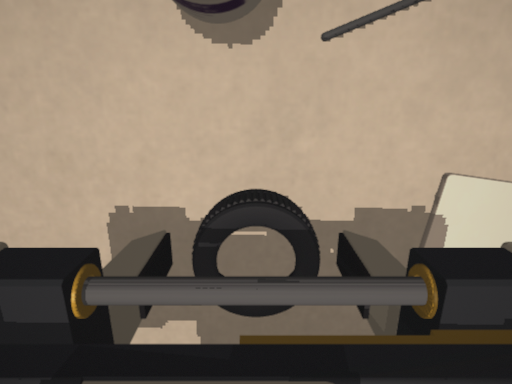

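```bash
python3 -m inch '0 -0.5 -3 0 1;0 0 0 0 0.8;0 0 0 0 0.6;0 0 0 0 0.6;0 0 0 0 0.6;0 0 0 0 0.6;0 0 0 0 0.6;0 0 0 0 0.6' 45; python3 -m inch '0 0 15 0 0.6;0 0 30 0 0.6;0 0 30 0 0.6;0 0 0 0 0.6;0 0 0 0 0.6'
python3 - <<'E'
from h import *
im,K,W=snap('wrist','w15'); s=readout.observe(); print(s['tool_pos'],s['opening'],s['contact_force'])
E
```

```text
time: 12.65
tool_pos: [0.5478, -0.1185, 0.1829]
tool_rot: [2.602, 1.57, -0.539]
contact_force: [-0.3, 0.6, 3.0]
opening: 0.0634
time: 13.07
tool_pos: [0.548, -0.1186, 0.259]
tool_rot: [2.763, 1.567, -0.378]
contact_force: [-0.3, 0.6, -3.0]
opening: 0.0636
[ 0.54750316 -0.11839569  0.25744604] 0.06346644722638382 [-0.34122711  0.09710042 -2.05360907]
```

View pics/w15.png

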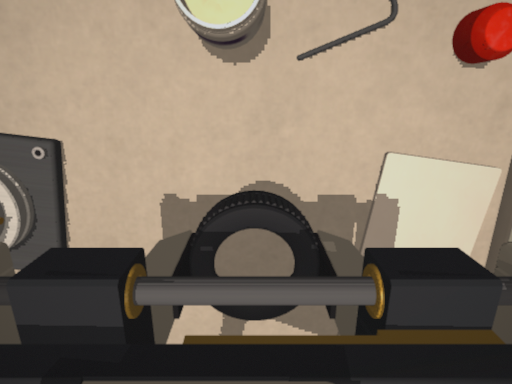

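```bash
python3 -m inch '0.3 34 0 0 0.6;0.3 34 0 0 0.6;0.3 34 0 0 0.6;0.3 34 0 0 0.6;0.2 34 0 0 0.6;0.2 34 0 0 0.6;0 0 0 0 0.6;0 0 0 0 0.6'
python3 - <<'E'
from h import *
im,K,W=snap('wrist','w16'); s=readout.observe(); print(s['tool_pos'],s['opening'],s['contact_force'],s['qpos'])
cv2.imwrite('pics/w16c.png',cv2.resize(im[110:280,150:370],None,fx=3.5,fy=3.5,interpolation=cv2.INTER_CUBIC))
E
```

```text
time: 13.78
tool_pos: [0.5486, 0.0872, 0.2558]
tool_rot: [0.075, 1.567, -3.063]
contact_force: [-0.7, -0.4, -0.3]
opening: 0.0637
[0.5488039  0.08595653 0.25599082] 0.06383505009553553 [-0.24145436  0.63180412 -0.85109532] [ 1.74983899e-02  5.56090000e-01  1.62887335e+00 -5.17078599e-04
  9.59600337e-01  1.58600195e+00]
```

View pics/w16c.png

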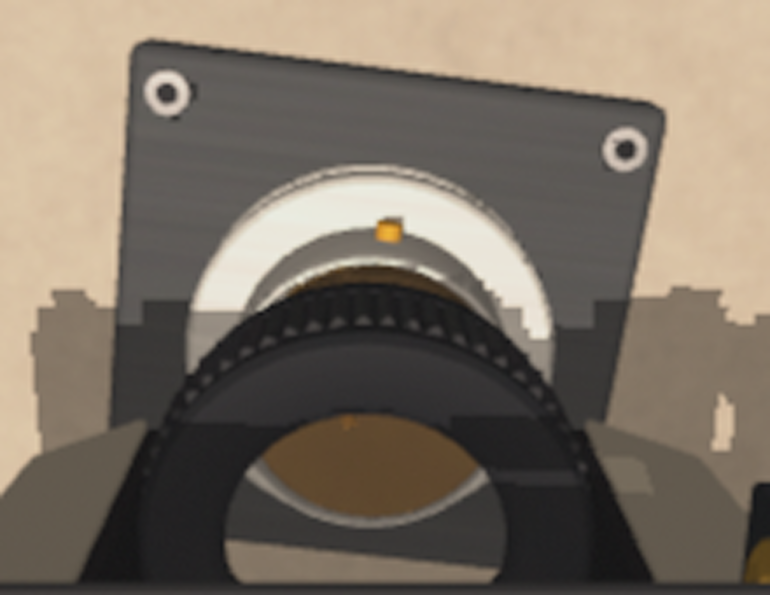

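```bash
python3 - <<'E'
from h import *
im,K,W=snap('wrist','w17'); 
for i in range(4):
    s=readout.observe(); print(s['time'],s['tool_pos'],R.from_euler('xyz',s['tool_rot']).as_matrix()[:2,1].round(4)); cams.read_camera('wrist')
cv2.imwrite('pics/w17c.png',cv2.resize(im[110:280,150:370],None,fx=3.5,fy=3.5,interpolation=cv2.INTER_CUBIC))
x0,y0,s=150,110,3.5
b=cv2.imread('pics/w17c.png')
def dr(c,r,col):
    p=(circ(K,W,c,r)-[x0,y0]+.5)*s; cv2.polylines(b,[p.astype(int)],True,col); print(p.min(0),p.max(0))
dr((.5487,.0859,.028),.037,(0,255,0));dr((.5487,.0859,.048),.026,(0,255,0)); dr((.547,.0859,.0755),.0325,(0,0,255)); dr((.547,.0859,.101),.02,(0,0,255))
cv2.imwrite('pics/w17o.png',b)
E
```

```text
13.8833 [0.54898999 0.08511323 0.2562586 ] [ 0.001 -1.   ]
13.9333 [0.5491511  0.08461082 0.25656935] [ 0. -1.]
13.9833 [0.54926215 0.08434345 0.25681894] [-7.e-04 -1.e+00]
14.0333 [0.54934066 0.08427984 0.25703688] [-0.001 -1.   ]
[178.8404854  180.07633101] [548.65102536 526.8310849 ]
[221.48623932 264.15159567] [505.67546326 527.57637109]
[159.49540315 282.78344217] [567.01742939 652.2519249 ]
[217.58984283 428.53710812] [508.20756579 685.28733939]
```

View pics/w17o.png

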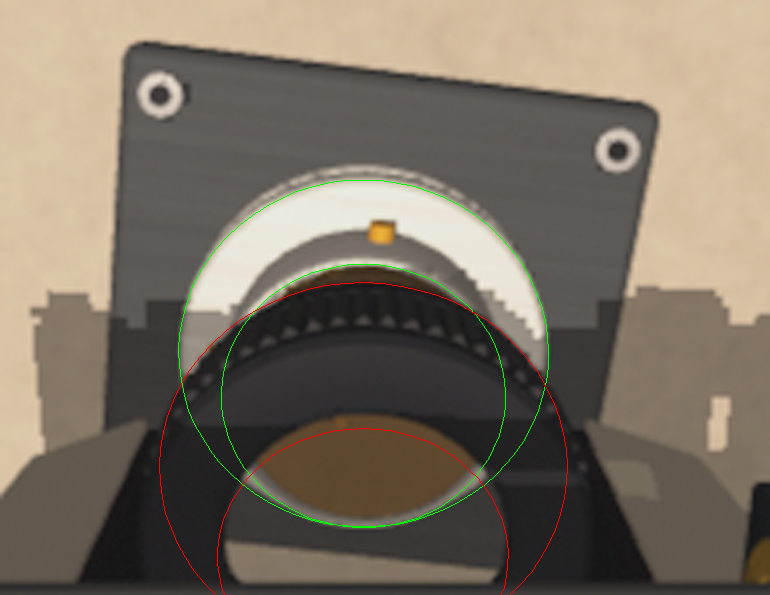

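```bash
python3 - <<'E'
from h import *
for f,u in(('w14',.0035),('w15',.0755),('w17',.0745)):
    im,K,W=load(f); x0,y0,s=190,170,5.5
    cv2.imwrite('pics/%sz.png'%f,cv2.resize(im[170:280,190:325],None,fx=s,fy=s,interpolation=cv2.INTER_CUBIC))
    if f=='w14': u=0
    for x in(.547,.549):
        y=np.linalg.inv(W)[1,3]
        print(f,x,[ (circ(K,W,(x,y,u+h),r).min(0)[1]-y0+.5)*s for h,r in((0,.0325),(.0255,.0325),(.0255,.02))])
E
```

```text
w14 0.547 [np.float64(94.70985903077322), np.float64(176.89172274292636), np.float64(313.17919012165163)]
w14 0.549 [np.float64(75.17890395938323), np.float64(154.44809614757702), np.float64(291.82357559887123)]
w15 0.547 [np.float64(108.83300925577105), np.float64(193.24254708932924), np.float64(330.9563215103526)]
w15 0.549 [np.float64(89.13067817003059), np.float64(170.56440848942935), np.float64(309.37695621607367)]
w17 0.547 [np.float64(111.412796365621), np.float64(199.36570207209604), np.float64(338.5523994282142)]
w17 0.549 [np.float64(91.49741111180833), np.float64(176.42174583875374), np.float64(316.75824481598295)]
```

View pics/w14z.png

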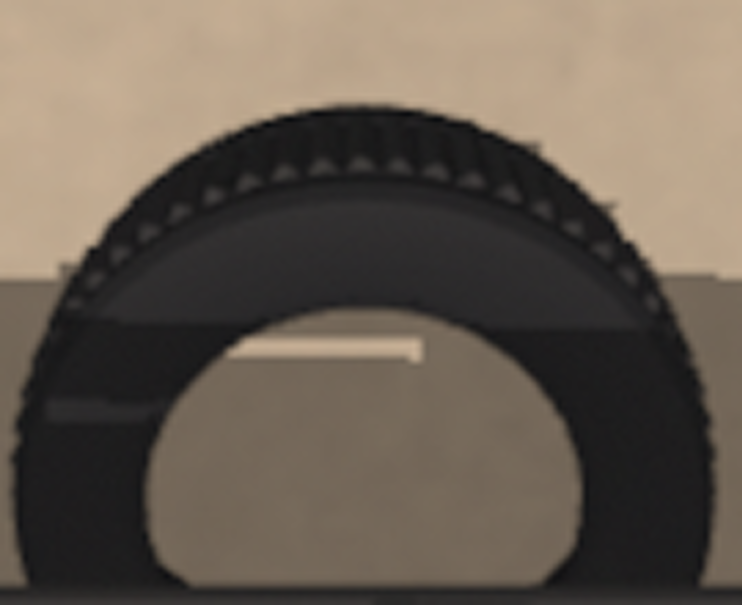

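View pics/w17z.png

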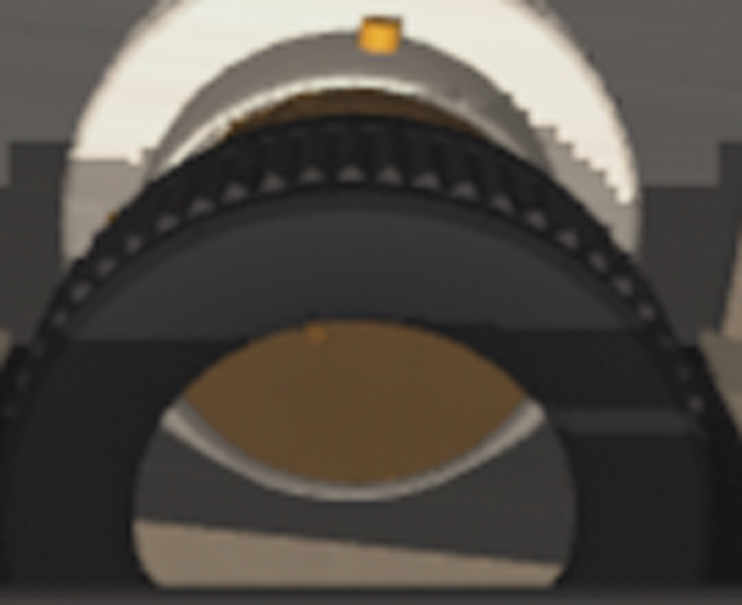

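```bash
python3 -m inch '0.7 0.8 -8 0 0.6;0 0 -7 0 0.6;0 0 0 0 0.6;0 0 0 0 0.6;0 0 0 0 0.6'
python3 - <<'E'
from h import *
im,K,W=snap('wrist','w18'); s=readout.observe(); print(s['time'],s['tool_pos'],s['opening'],s['contact_force'])
x0,y0,s=165,130,4.2
b=cv2.resize(im[130:270,165:345],None,fx=s,fy=s,interpolation=cv2.INTER_CUBIC); cv2.imwrite('pics/w18c.png',b)
for x in(.548,.55): print(x,[((circ(K,W,(x,.0855,z),r)-[x0,y0]+.5)*s).min(0).round(1).tolist() for z,r in((.028,.037),(.028,.027),(.048,.026),(.0595,.0325),(.085,.02))])
E
```

```text
time: 14.5
tool_pos: [0.55, 0.0862, 0.2423]
tool_rot: [0.164, 1.57, -2.977]
contact_force: [0.1, -0.5, -1.2]
opening: 0.0636
14.55 [0.55009132 0.08630288 0.24258559] 0.06387723067795059 [-0.41747021 -0.06404637 -1.65987516]
0.548 [[143.2, 166.2], [206.9, 230.8], [196.8, 276.6], [137.4, 255.0], [207.3, 426.5]]
0.55 [[142.5, 153.1], [206.4, 218.0], [196.2, 262.7], [136.6, 239.9], [206.6, 410.0]]
```

View pics/w18c.png

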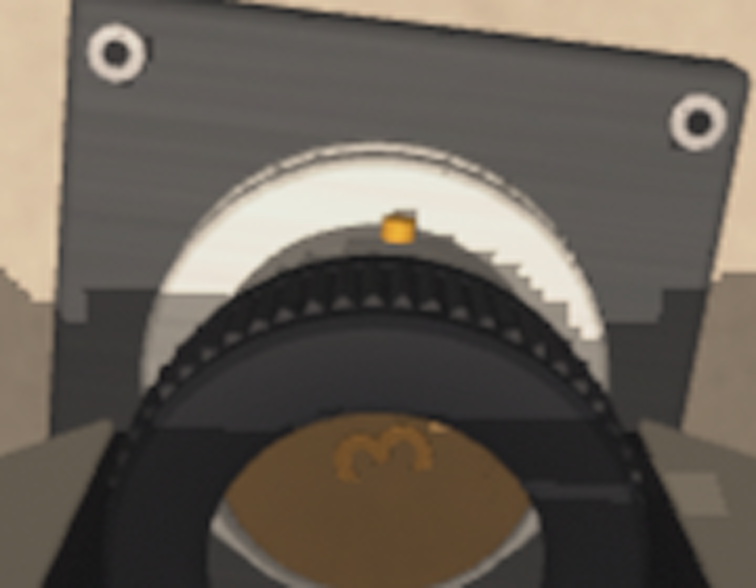

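```bash
python3 -m inch '0.2 -0.3 -4 0 0.6;0 0 -4 0 0.6;0 0 -2 0 0.6;0 0 0 0 0.6;0 0 0 0 0.6'; python3 -m inch '0 0 -1.5 0 0.6;0 0 -1.5 0 0.6;0 0 0 0 0.6;0 0 0 0 0.6';python3 -m inch '0 0 -1 0 0.6;0 0 -1 0 0.6;0 0 0 0 0.6;0 0 0 0 0.6'
```

```text
time: 14.97
tool_pos: [0.5502, 0.0861, 0.2323]
tool_rot: [0.25, 1.57, -2.89]
contact_force: [-0.0, 0.4, -1.2]
opening: 0.0639
time: 15.3
tool_pos: [0.5502, 0.086, 0.2295]
tool_rot: [0.456, 1.571, -2.684]
contact_force: [-0.0, 0.5, -1.6]
opening: 0.0635
time: 15.63
tool_pos: [0.5502, 0.086, 0.2275]
tool_rot: [0.468, 1.571, -2.673]
contact_force: [-0.4, 0.2, -1.1]
opening: 0.0637
```

```bash
python3 -m inch '0 0 -2 0 0.6;0 0 -2 0 0.6;0 0 -1 0 0.6;0 0 0 0 0.6;0 0 0 0 0.6'; python3 -m inch '0 0 -1 0 0.6;0 0 0 0 0.6;0 0 0 0 0.6';python3 -m inch '0 0 -1 0 0.6;0 0 0 0 0.6;0 0 0 0 0.6'; python3 -m inch '0 0 -1 0 0.6;0 0 0 0 0.6;0 0 0 0 0.6'
```

```text
time: 16.05
tool_pos: [0.5502, 0.086, 0.2224]
tool_rot: [0.339, 1.57, -2.802]
contact_force: [0.9, -0.0, -1.2]
opening: 0.0637
time: 16.3
tool_pos: [0.5502, 0.086, 0.2215]
tool_rot: [0.845, 1.571, -2.296]
contact_force: [-0.1, 0.2, -0.7]
opening: 0.0638
time: 16.55
tool_pos: [0.5502, 0.086, 0.2205]
tool_rot: [0.576, 1.571, -2.565]
contact_force: [-0.2, -0.2, -1.2]
opening: 0.0639
time: 16.8
tool_pos: [0.5502, 0.086, 0.2195]
tool_rot: [0.917, 1.571, -2.224]
contact_force: [-0.4, -0.6, -0.8]
opening: 0.0638
```

```bash
python3 -m inch '0 0 -0.7 0 0.6;0 0 0 0 0.6;0 0 0 0 0.6'; python3 -m inch '0 0 -0.7 0 0.6;0 0 0 0 0.6;0 0 0 0 0.6';python3 -m inch '0 0 -0.7 0 0.6;0 0 0 0 0.6;0 0 0 0 0.6'
```

```text
time: 17.05
tool_pos: [0.5502, 0.086, 0.2189]
tool_rot: [2.467, 1.571, -0.674]
contact_force: [0.3, -1.2, -0.1]
opening: 0.0636
time: 17.3
tool_pos: [0.5503, 0.0861, 0.2182]
tool_rot: [-3.02, 1.571, 0.122]
contact_force: [0.1, 1.5, 0.5]
opening: 0.0635
time: 17.55
tool_pos: [0.5503, 0.0861, 0.2175]
tool_rot: [-2.914, 1.57, 0.228]
contact_force: [-1.3, 0.4, 1.9]
opening: 0.0638
```

```bash
python3 -m inch '0 0 -0.8 0 0.6;0 0 0 0 0.6;0 0 0 0 0.6'; for i in 1 ; do python3 -m inch '0 0 0 0.03 0.6;0 0 0 0.03 0.6;0 0 0 0.03 0.6'; python3 -m inch '0 0 0 0.03 0.6;0 0 0 0.03 0.6;0 0 0 0.03 0.6'; done; python3 -c "
from h import *
s=readout.observe();print(s['tool_pos'],s['torque'],R.from_euler('xyz',s['tool_rot']).as_matrix()[:,1])"
```

```text
time: 17.8
tool_pos: [0.5503, 0.0861, 0.2167]
tool_rot: [-2.929, 1.57, 0.213]
contact_force: [0.4, 1.4, 1.8]
opening: 0.0638
time: 18.05
tool_pos: [0.5503, 0.0858, 0.2168]
tool_rot: [-2.306, 1.57, 0.925]
contact_force: [0.2, 1.1, 3.6]
opening: 0.0637
time: 18.3
tool_pos: [0.5498, 0.0858, 0.2167]
tool_rot: [-0.834, 1.569, 2.485]
contact_force: [1.3, 1.9, 0.8]
opening: 0.0635
[0.54981167 0.08576061 0.21667958] [ 0.3271761  -0.07130722 -1.67091601] [ 0.17576842 -0.98443022 -0.00161404]
```

```bash
python3 -m inch '0 0 0 -0.03 0.6;0 0 0 0 0.6;0 0 0 0 0.6'; cat > st.py <<'E'
from h import *
s=readout.observe();m=R.from_euler('xyz',s['tool_rot']).as_matrix()[:,1]
print(s['tool_pos'].round(4),'F',s['contact_force'].round(1),'T',s['torque'].round(2),'jaw',np.arctan2(m[1],m[0]).round(4))
E
python3 st.py;  python3 -m inch '0 0 -0.7 0 0.6;0 0 0 0 0.6;0 0 0 0 0.6'; python3 st.py
```

```text
time: 18.55
tool_pos: [0.5498, 0.0861, 0.2167]
tool_rot: [-0.036, 1.569, -3.026]
contact_force: [-2.3, 1.4, 5.5]
opening: 0.0639
[0.5498 0.0861 0.2167] F [-2.3  1.4  5.5] T [ 0.2   0.56 -0.23] jaw -1.4196
time: 18.8
tool_pos: [0.5498, 0.0861, 0.2165]
tool_rot: [-0.114, 1.57, -3.105]
contact_force: [-5.7, 0.7, 10.0]
opening: 0.0638
[0.5498 0.0861 0.2165] F [-5.7  0.7 10. ] T [ 0.24  0.84 -0.21] jaw -1.4198
```

```bash
python3 -m inch '0 0 0.5 0 0.6;0 0 0 0 0.6;0 0 0 0 0.6'; python3 st.py; python3 - <<'E'
from h import *
im,K,W=snap('wrist','w19')
b=cv2.resize(im[130:270,165:345],None,fx=4.2,fy=4.2,interpolation=cv2.INTER_CUBIC); cv2.imwrite('pics/w19c.png',b)
im,K,W=snap('scene','s19')
p=w2px(K,W,(.55,.086,.04)); print(p); u,v=p.astype(int)
cv2.imwrite('pics/s19c.png',cv2.resize(im[v-45:v+35,u-50:u+50],None,fx=7,fy=7,interpolation=cv2.INTER_CUBIC))
E
```

```text
time: 19.05
tool_pos: [0.5498, 0.0861, 0.2166]
tool_rot: [-0.132, 1.57, -3.123]
contact_force: [-4.2, 0.8, 6.5]
opening: 0.0637
[0.5498 0.0861 0.2166] F [-4.2  0.8  6.5] T [ 0.13  0.73 -0.24] jaw -1.4198
[270.95101559 187.85570124]
```

View pics/w19c.png

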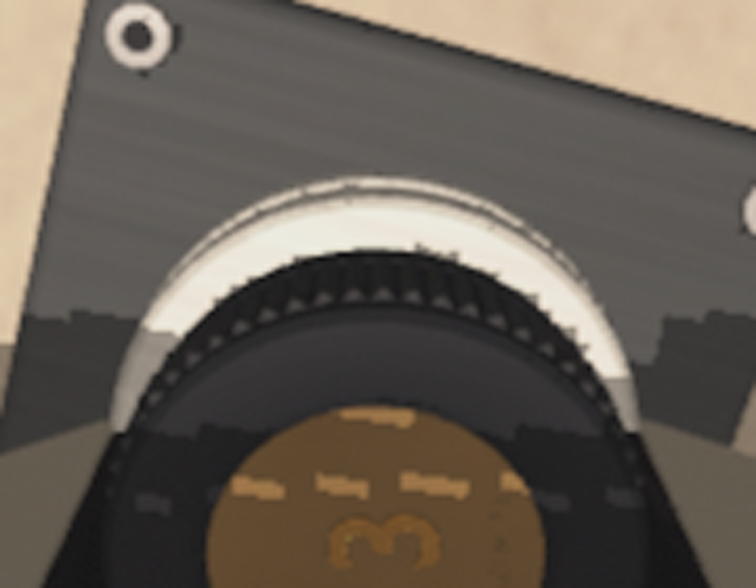

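View pics/s19c.png

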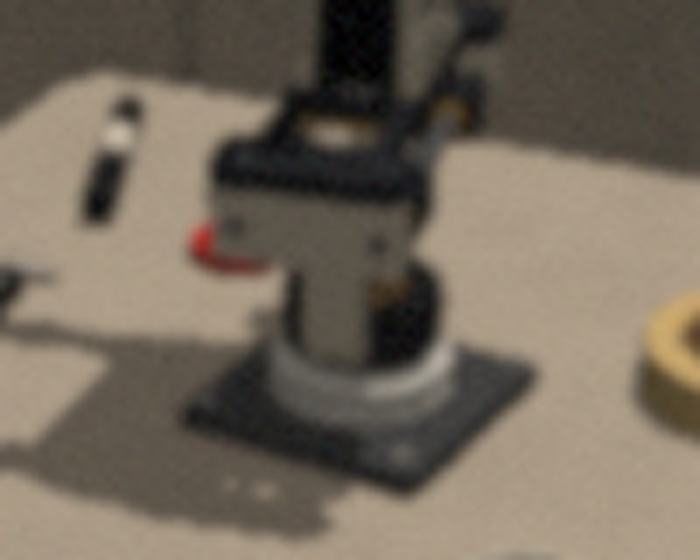

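```bash
python3 -m inch '-0.6 0 0.2 0 0.6;0 0 0 0 0.6;0 0 0 0 0.6'; python3 st.py;python3 -m inch '-0.6 0 0 0 0.6;0 0 0 0 0.6;0 0 0 0 0.6'; python3 st.py
```

```text
time: 19.4
tool_pos: [0.5496, 0.086, 0.2166]
tool_rot: [-0.139, 1.571, -3.13]
contact_force: [-2.3, 1.7, 4.9]
opening: 0.0634
[0.5496 0.086  0.2166] F [-2.3  1.7  4.9] T [ 0.24  0.39 -0.24] jaw -1.42
time: 19.65
tool_pos: [0.5493, 0.0861, 0.2167]
tool_rot: [3.002, 1.57, 0.011]
contact_force: [0.6, 1.5, 2.4]
opening: 0.0638
[0.5493 0.0861 0.2167] F [0.6 1.5 2.4] T [ 0.34 -0.03 -0.23] jaw -1.42
```

```bash
python3 -m inch '0 0.1 0 0.03 0.6;0 0.1 0 0.03 0.6;0 0 0 0.03 0.6;0 0 0 0 0.6;0 0 0 0 0.6'; python3 st.py;python3 -m inch '0 0.1 0 0.03 0.6;0 0.1 0 0.03 0.6;0 0 0 0.03 0.6;0 0 0 0 0.6;0 0 0 0 0.6'; python3 st.py
```

```text
time: 20.07
tool_pos: [0.5492, 0.0859, 0.2166]
tool_rot: [-2.631, 1.57, 0.748]
contact_force: [0.3, -0.2, 1.7]
opening: 0.0635
[0.5492 0.0859 0.2166] F [ 0.3 -0.2  1.7] T [-0.04 -0.06 -1.76] jaw -1.3331
time: 20.48
tool_pos: [0.5488, 0.0858, 0.2164]
tool_rot: [0.314, 1.569, -2.499]
contact_force: [-3.1, -5.1, 1.4]
opening: 0.0633
[0.5488 0.0858 0.2164] F [-3.1 -5.1  1.4] T [-0.97  0.29 -1.69] jaw -1.2419
```

```bash
python3 -m inch '0 0 0 -0.03 0.6;0 0.3 0 -0.02 0.6;0 0 0 0 0.6;0 0 0 0 0.6'; python3 st.py; python3 -m inch '0 0 -0.7 0 0.6;0 0 0 0 0.6;0 0 0 0 0.6'; python3 st.py; python3 -m inch '0 0 -0.7 0 0.6;0 0 0 0 0.6;0 0 0 0 0.6'; python3 st.py
```

```text
time: 20.82
tool_pos: [0.5487, 0.0863, 0.2164]
tool_rot: [0.903, 1.568, -1.954]
contact_force: [-2.1, -6.7, 1.8]
opening: 0.0638
[0.5487 0.0863 0.2164] F [-2.1 -6.7  1.8] T [-1.19  0.33  0.3 ] jaw -1.2865
time: 21.07
tool_pos: [0.5487, 0.0863, 0.2163]
tool_rot: [0.976, 1.568, -1.881]
contact_force: [-3.7, -6.1, 7.1]
opening: 0.0635
[0.5487 0.0863 0.2163] F [-3.7 -6.1  7.1] T [-1.14  0.62  0.24] jaw -1.2868
time: 21.32
tool_pos: [0.5487, 0.0863, 0.2162]
tool_rot: [1.148, 1.568, -1.71]
contact_force: [-5.4, -6.9, 11.7]
opening: 0.0636
[0.5487 0.0863 0.2162] F [-5.4 -6.9 11.7] T [-1.2   0.87  0.34] jaw -1.2867
```

```bash
python3 -m inch '0.5 0.8 1.5 0 0.6;0 0 0 0 0.6;0 0 0 0 0.6'; python3 st.py; python3 - <<'E'
from h import *
im,K,W=snap('wrist','w20')
x0,y0,s=165,130,4.2
b=cv2.resize(im[130:270,165:345],None,fx=s,fy=s,interpolation=cv2.INTER_CUBIC); cv2.imwrite('pics/w20c.png',b)
for f in('w19','w20'):
  im,K,W=load(f)
  for x,y in((.5485,.0857),): print(f,[((circ(K,W,(x,y,z),r)-[x0,y0]+.5)*s).min(0).round(1).tolist()+((circ(K,W,(x,y,z),r)-[x0,y0]+.5)*s).max(0).round(1).tolist()[:1] for z,r in((.028,.037),(.038,.0325),(.034,.0325),(.030,.0325),(.0635,.02),(.0595,.02),(.0555,.02))])
E
```

```text
time: 21.57
tool_pos: [0.549, 0.0865, 0.2163]
tool_rot: [0.743, 1.566, -2.114]
contact_force: [-3.6, -10.1, 1.9]
opening: 0.0635
[0.549  0.0865 0.2163] F [ -3.6 -10.1   1.9] T [-1.75  0.49  0.25] jaw -1.2867
w19 [[109.9, 203.2, 643.3], [129.5, 258.1, 623.6], [134.8, 249.1, 618.3], [139.9, 240.5, 613.2], [200.0, 435.2, 553.1], [204.4, 420.4, 548.7], [208.6, 406.3, 544.6]]
w20 [[109.6, 196.3, 644.8], [129.7, 251.2, 625.4], [134.9, 242.3, 620.0], [139.9, 233.7, 614.7], [201.4, 428.5, 555.7], [205.6, 413.7, 551.1], [209.7, 399.6, 546.8]]
```

View pics/w20c.png

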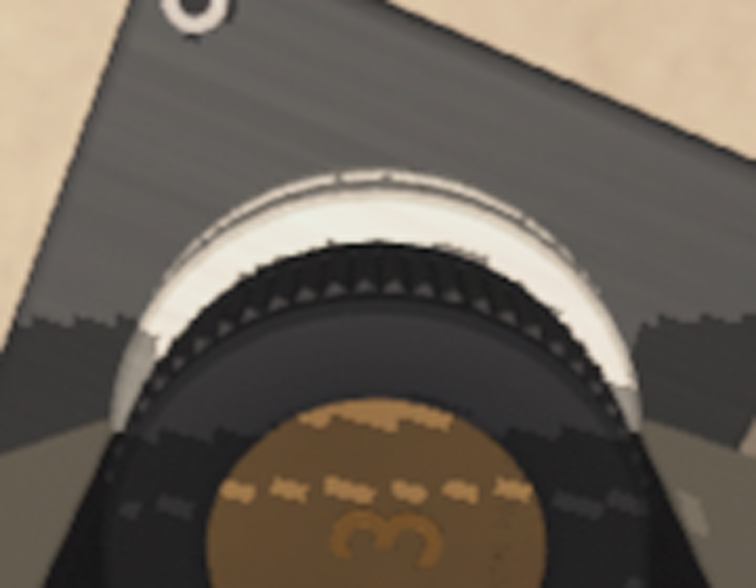

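Measurements put the collar's underside near 34 mm, below the pin tops, and it's blocked in rotation. The keyways look engaged but bound by side load, so I'll relieve the side forces.

```bash
python3 -m inch '-0.4 -0.8 0 0 0.6;0 0 0 0 0.6;0 0 0 0 0.6'; python3 st.py; python3 -m inch '-0.4 -0.7 0 -0.008 0.6;0 0 0 0 0.6;0 0 0 0 0.6'; python3 st.py
```

```text
time: 21.87
tool_pos: [0.5488, 0.0863, 0.2164]
tool_rot: [0.784, 1.568, -2.074]
contact_force: [-2.1, -6.5, 0.2]
opening: 0.0638
[0.5488 0.0863 0.2164] F [-2.1 -6.5  0.2] T [-1.18  0.32  0.3 ] jaw -1.2871
time: 22.12
tool_pos: [0.5486, 0.086, 0.2164]
tool_rot: [0.912, 1.569, -1.955]
contact_force: [-0.3, -5.4, -1.5]
opening: 0.0638
[0.5486 0.086  0.2164] F [-0.3 -5.4 -1.5] T [-0.91  0.12  0.63] jaw -1.296
```

```bash
python3 -m inch '0 -1 0 0.014 0.6;0 0 0 0 0.6;0 0 0 0 0.6'; python3 st.py; python3 -m inch '0 -0.5 -0.7 0 0.6;0 0 0 0 0.6;0 0 0 0 0.6'; python3 st.py
```

```text
time: 22.37
tool_pos: [0.5486, 0.0855, 0.2165]
tool_rot: [-1.379, 1.57, 2.049]
contact_force: [-0.5, 1.5, -3.5]
opening: 0.0638
[0.5486 0.0855 0.2165] F [-0.5  1.5 -3.5] T [0.31 0.03 0.2 ] jaw -1.2841
time: 22.62
tool_pos: [0.5485, 0.0853, 0.2164]
tool_rot: [-1.866, 1.57, 1.563]
contact_force: [-1.8, 4.6, 2.1]
opening: 0.0638
[0.5485 0.0853 0.2164] F [-1.8  4.6  2.1] T [0.82 0.42 0.16] jaw -1.284
```

```bash
python3 -m inch '-0.3 0.5 0 0.004 0.6;0 0 0 0 0.6;0 0 0 0 0.6'; python3 st.py; python3 -m inch '0 0 -0.5 0 0.6;0 0 0 0 0.6;0 0 0 0 0.6'; python3 st.py; python3 -m inch '0 0 0 0.02 0.6;0 0 0 0 0.6;0 0 0 0 0.6'; python3 st.py;  python3 -m inch '0 0 0 -0.04 0.6;0 0 0 0 0.6;0 0 0 0 0.6'; python3 st.py
```

```text
time: 22.87
tool_pos: [0.5484, 0.0854, 0.2163]
tool_rot: [-2.397, 1.57, 1.035]
contact_force: [-2.3, 4.2, 3.1]
opening: 0.0637
[0.5484 0.0854 0.2163] F [-2.3  4.2  3.1] T [0.84 0.34 0.07] jaw -1.2802
time: 23.12
tool_pos: [0.5484, 0.0854, 0.2163]
tool_rot: [-2.66, 1.57, 0.773]
contact_force: [-3.0, 5.4, 6.1]
opening: 0.0636
[0.5484 0.0854 0.2163] F [-3.   5.4  6.1] T [0.87 0.55 0.06] jaw -1.2801
time: 23.37
tool_pos: [0.5484, 0.0853, 0.2163]
tool_rot: [-2.316, 1.569, 1.134]
contact_force: [-2.4, 4.8, 7.1]
opening: 0.0636
[0.5484 0.0853 0.2163] F [-2.4  4.8  7.1] T [ 0.8   0.55 -0.76] jaw -1.2625
time: 23.62
tool_pos: [0.5484, 0.0853, 0.2157]
tool_rot: [-1.936, 1.569, 1.473]
contact_force: [-1.9, 5.7, 1.4]
opening: 0.0639
[0.5484 0.0853 0.2157] F [-1.9  5.7  1.4] T [ 1.03  0.2  -1.76] jaw -1.3038
```

```bash
python3 -m inch '0 0.3 0 -0.03 0.6;0 0 0 0 0.6;0 0 0 0 0.6'; python3 st.py; python3 -m inch '0 0 -0.5 0 0.6;0 0 0 0 0.6;0 0 0 0 0.6'; python3 st.py
```

```text
time: 23.87
tool_pos: [0.5484, 0.0855, 0.2154]
tool_rot: [-1.642, 1.57, 1.74]
contact_force: [-0.2, 4.4, 0.3]
opening: 0.0639
[0.5484 0.0855 0.2154] F [-0.2  4.4  0.3] T [ 0.99  0.22 -0.63] jaw -1.3305
time: 24.12
tool_pos: [0.5484, 0.0855, 0.2152]
tool_rot: [-1.863, 1.57, 1.519]
contact_force: [-1.8, 4.5, 3.0]
opening: 0.0635
[0.5484 0.0855 0.2152] F [-1.8  4.5  3. ] T [ 0.94  0.42 -0.64] jaw -1.3304
```

```bash
python3 -m inch '-0.2 0.7 0 -0.015 0.6;0 0 0 0 0.6;0 0 0 0 0.6'; python3 st.py; python3 -m inch '0 0 -0.6 0 0.6;0 0 0 0 0.6;0 0 0 0 0.6'; python3 st.py; python3 -m inch '0 0 -0.6 0 0.6;0 0 0 0 0.6;0 0 0 0 0.6'; python3 st.py
```

```text
time: 24.37
tool_pos: [0.5481, 0.0856, 0.2149]
tool_rot: [0.265, 1.57, -2.651]
contact_force: [-2.6, -0.1, 1.1]
opening: 0.0638
[0.5481 0.0856 0.2149] F [-2.6 -0.1  1.1] T [ 0.1   0.57 -0.8 ] jaw -1.3459
time: 24.62
tool_pos: [0.5479, 0.0861, 0.2146]
tool_rot: [-0.765, 1.57, 2.602]
contact_force: [-4.1, 3.1, 5.5]
opening: 0.0633
[0.5479 0.0861 0.2146] F [-4.1  3.1  5.5] T [ 0.71  0.7  -0.65] jaw -1.3454
time: 24.87
tool_pos: [0.5479, 0.0863, 0.2143]
tool_rot: [-1.097, 1.57, 2.27]
contact_force: [-4.0, 4.2, 8.8]
opening: 0.0637
[0.5479 0.0863 0.2143] F [-4.   4.2  8.8] T [ 0.76  0.9  -0.61] jaw -1.3451
```

```bash
python3 -m inch '-0.6 0.6 0.5 -0.02 0.6;0 0 0 0 0.6;0 0 0 0 0.6'; python3 st.py; python3 -m inch '-0.2 0 0 -0.02 0.6;0 0 0 0 0.6;0 0 0 0 0.6'; python3 st.py;  python3 - <<'E'
from h import *
im,K,W=snap('wrist','w21')
x0,y0,s=165,130,4.2
b=cv2.resize(im[130:270,165:345],None,fx=s,fy=s,interpolation=cv2.INTER_CUBIC); cv2.imwrite('pics/w21c.png',b)
E
```

```text
time: 25.12
tool_pos: [0.5477, 0.0867, 0.2143]
tool_rot: [3.104, 1.57, 0.168]
contact_force: [-1.2, 3.8, 3.1]
opening: 0.0634
[0.5477 0.0867 0.2143] F [-1.2  3.8  3.1] T [ 0.64  0.34 -0.37] jaw -1.3648
time: 25.37
tool_pos: [0.5476, 0.0866, 0.2142]
tool_rot: [2.517, 1.57, -0.439]
contact_force: [0.2, 1.9, -0.8]
opening: 0.0634
[0.5476 0.0866 0.2142] F [ 0.2  1.9 -0.8] T [ 0.47 -0.02 -0.13] jaw -1.3849
```

View pics/w21c.png

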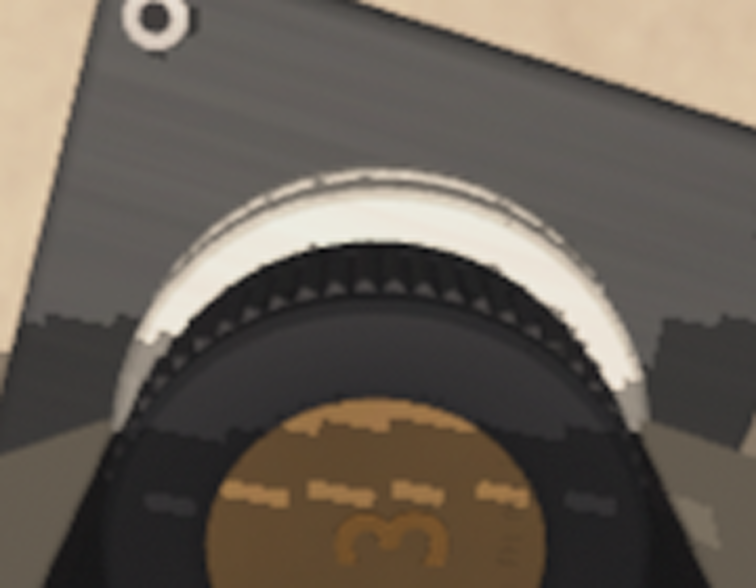

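```bash
python3 -m inch '0 0.3 -0.8 -0.006 0.6;0 0 0 0 0.6;0 0 0 0 0.6'; python3 st.py; python3 -m inch '0 0 -0.7 0 0.6;0 0 0 0 0.6;0 0 0 0 0.6'; python3 st.py;python3 -m inch '0 0 -0.7 0 0.6;0 0 0 0 0.6;0 0 0 0 0.6'; python3 st.py
```

```text
time: 25.67
tool_pos: [0.5477, 0.0865, 0.2136]
tool_rot: [2.304, 1.569, -0.658]
contact_force: [0.8, -1.1, -0.0]
opening: 0.0636
[0.5477 0.0865 0.2136] F [ 0.8 -1.1 -0. ] T [-0.18 -0.24 -0.16] jaw -1.3908
time: 25.92
tool_pos: [0.5478, 0.0865, 0.2131]
tool_rot: [2.445, 1.569, -0.517]
contact_force: [1.6, -2.8, 2.8]
opening: 0.0639
[0.5478 0.0865 0.2131] F [ 1.6 -2.8  2.8] T [-0.65 -0.25 -0.21] jaw -1.391
time: 26.17
tool_pos: [0.5478, 0.0865, 0.2125]
tool_rot: [2.44, 1.569, -0.522]
contact_force: [1.7, -4.7, 5.2]
opening: 0.0636
[0.5478 0.0865 0.2125] F [ 1.7 -4.7  5.2] T [-0.91 -0.35 -0.18] jaw -1.391
```

```bash
python3 -m inch '0.2 -0.6 -0.6 0 0.6;0 0 0 0 0.6;0 0 0 0 0.6'; python3 st.py; python3 -m inch '0 0 -0.8 0 0.6;0 0 0 0 0.6;0 0 0 0 0.6' 55; python3 st.py;python3 -m inch '0 0 -0.8 0 0.6;0 0 0 0 0.6;0 0 0 0 0.6'; python3 st.py
```

```text
time: 26.42
tool_pos: [0.5478, 0.0863, 0.2118]
tool_rot: [2.903, 1.57, -0.059]
contact_force: [2.7, -3.6, 5.2]
opening: 0.0641
[0.5478 0.0863 0.2118] F [ 2.7 -3.6  5.2] T [-0.47 -0.35 -0.24] jaw -1.391
time: 26.67
tool_pos: [0.5478, 0.0863, 0.2109]
tool_rot: [2.832, 1.57, -0.13]
contact_force: [2.8, -3.3, 3.5]
opening: 0.0634
[0.5478 0.0863 0.2109] F [ 2.8 -3.3  3.5] T [-0.5  -0.4  -0.25] jaw -1.391
time: 26.92
tool_pos: [0.5478, 0.0863, 0.2104]
tool_rot: [2.791, 1.57, -0.171]
contact_force: [1.8, -3.0, 7.2]
opening: 0.0633
[0.5478 0.0863 0.2104] F [ 1.8 -3.   7.2] T [-0.57 -0.28 -0.19] jaw -1.3908
```

```bash
python3 -m inch '0.2 -0.3 -0.8 0 0.6;0 0 0 0 0.6;0 0 0 0 0.6'; python3 st.py; python3 -m inch '0 0 -0.8 0 0.6;0 0 0 0 0.6;0 0 0 0 0.6' ; python3 st.py
```

```text
time: 27.17
tool_pos: [0.5479, 0.0863, 0.2103]
tool_rot: [3.067, 1.57, 0.105]
contact_force: [-2.0, -0.6, 13.5]
opening: 0.0636
[0.5479 0.0863 0.2103] F [-2.  -0.6 13.5] T [-0.54  0.15 -0.21] jaw -1.3907
time: 27.42
tool_pos: [0.5478, 0.0863, 0.2103]
tool_rot: [3.001, 1.569, 0.04]
contact_force: [-3.4, -1.3, 20.2]
opening: 0.0637
[0.5478 0.0863 0.2103] F [-3.4 -1.3 20.2] T [-0.51  0.51 -0.24] jaw -1.3907
```

A rigid stop at TCP z 0.2103, 3.8 mm below the medallion contact. I'll verify it in the images.

```bash
python3 - <<'E'
from h import *
im,K,W=snap('wrist','w22')
x0,y0,s=165,130,4.2
b=cv2.resize(im[130:270,165:345],None,fx=s,fy=s,interpolation=cv2.INTER_CUBIC); cv2.imwrite('pics/w22c.png',b)
x,y=.5485,.0857
print([((circ(K,W,(x,y,z),r)-[x0,y0]+.5)*s).min(0).round(1).tolist() for z,r in((.028,.037),(.028,.0325),(.0315,.0325),(.038,.0325),(.0535,.02),(.057,.02))])
im,K,W=snap('scene','s22'); u,v=270,188
cv2.imwrite('pics/s22c.png',cv2.resize(im[v-45:v+35,u-50:u+50],None,fx=7,fy=7,interpolation=cv2.INTER_CUBIC))
im,K,W=snap('top','t22')
E
python3 st.py
```

```text
[[103.9, 204.3], [137.6, 238.7], [133.1, 246.3], [124.0, 261.3], [208.2, 408.9], [204.4, 421.6]]
[0.5478 0.0863 0.2103] F [-3.5 -1.1 20.5] T [-0.5   0.57 -0.21] jaw -1.3907
```

View pics/w22c.png

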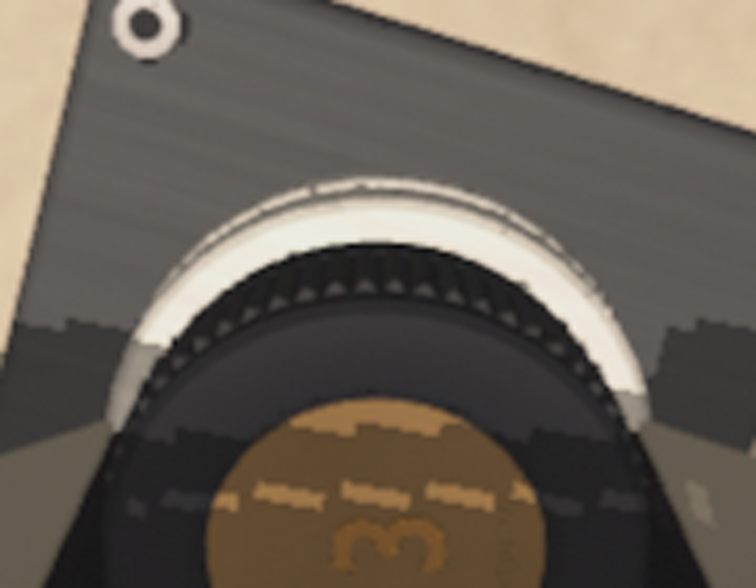

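View pics/s22c.png

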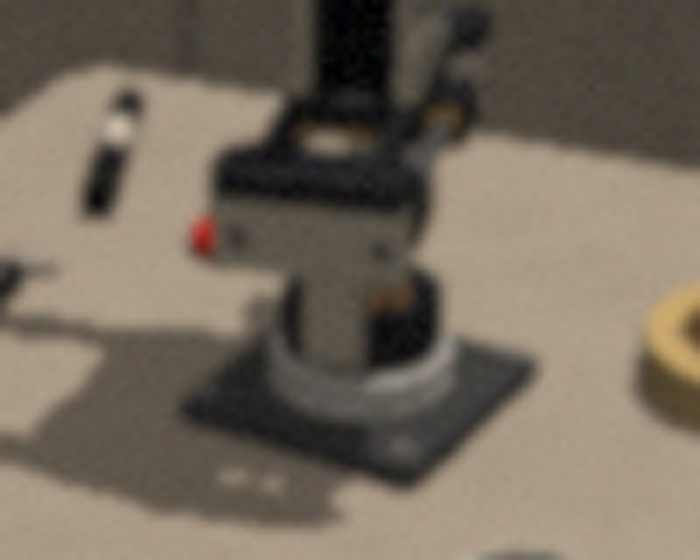

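View pics/t22.png

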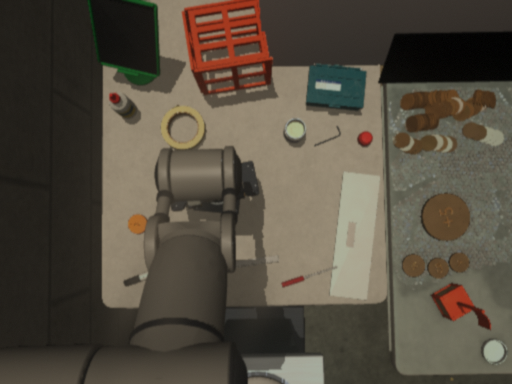

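```bash
python3 -m inch '-0.4 -0.2 0 -0.02 0.6;0 0 0 0 0.6;0 0 0 0 0.6'; python3 st.py; python3 -m inch '0 0 0 0.02 0.6;0 0 0 0 0.6;0 0 0 0 0.6' ; python3 st.py;  python3 -m inch '0 0 0 -0.005 0.6;0 0 0 0 0.6;0 0 0 0 0.6' ; python3 st.py
```

```text
time: 27.82
tool_pos: [0.5477, 0.0863, 0.2103]
tool_rot: [3.066, 1.568, 0.085]
contact_force: [-1.9, -0.2, 19.0]
opening: 0.0632
[0.5477 0.0863 0.2103] F [-1.9 -0.2 19. ] T [-0.4   0.3   0.01] jaw -1.4103
time: 28.07
tool_pos: [0.5478, 0.0862, 0.2103]
tool_rot: [3.077, 1.568, 0.115]
contact_force: [-2.3, -0.8, 18.5]
opening: 0.0636
[0.5478 0.0862 0.2103] F [-2.3 -0.8 18.5] T [-0.4   0.28 -0.23] jaw -1.3908
time: 28.32
tool_pos: [0.5478, 0.0862, 0.2103]
tool_rot: [3.001, 1.568, 0.035]
contact_force: [-0.8, -0.5, 19.0]
opening: 0.0634
[0.5478 0.0862 0.2103] F [-0.8 -0.5 19. ] T [-0.44  0.21  0.01] jaw -1.395
```

The stop holds at 0.2103 under about 19 N, even when the collar is rocked ±0.02 rad, and the side loads are near zero. Handing in.

```bash
python3 -c "
from cell import workorder
print(workorder.hand_in())"; python3 st.py
```

```text
the job is handed in; nothing more can be done
None
the job is handed in; nothing more can be done
```

The medallion is mounted and the collar is pushed home. I handed the job in at about 28 s with the gripper still holding the collar down on the shoulder.

- **Medallion:** I laid the bronze disc in the pocket and pressed it with closed fingers. The seat gave: force rose past 4 N to about 6 N over roughly 3 mm. Afterwards it looked level and centred in the wrist picture.
- **Collar:** I gripped it at 45 N, later 55 N, and lowered it over the barrel. It bound partway from side load and slipped slightly in the grip while turning. After I relieved the side forces it dropped to the expected medallion contact (underside about 32 mm), then went down 3.7 mm more against the spring to a rigid stop.
- **Last checks:** The stop held at TCP z 0.2103 (underside about 28 mm) under about 19 N, unchanged when rocked ±0.02 rad, with side force under 1 N and almost no twist. The top and scene pictures show nothing else moved where the arm does not hide the view. The red disc was hidden from above and only partly seen in the scene picture.
- **What disagreed:** The collar-to-shoulder gap in the wrist picture read a few millimetres high. I put this down to calibration bias and a small sideways offset, because the TCP height and the rigid stop agree with fully home. I could not read the seat joint directly.

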